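# Seal the collet tin in the tool chest and take its outer lid back

## Robot

A 6-joint arm with a two-finger parallel gripper is mounted at the origin on the work surface. World frame = base frame: x ahead of the robot, y to its left, z up, the work surface at z = 0. Lengths are in m, angles in rad, forces in N, time in s.
With the tool pointing down it reaches from about 0.425 to 0.95 m from the base axis. Payload 3.5 kg.
Tool frame: the origin (TCP) lies between the finger pads; the fingertips stand 14 mm ahead of it and the grasp point (between the pads) lies 5 mm behind it; z points along the fingers, y is the direction in which the jaws open and shut (so a half turn about z gives the same grasp; the last joint's range is limited). The gripper opens to 85 mm and grips with 20 to 120 N. Pads are 22 mm wide; open, the fingers measure 114 mm over their backs; the gripper's body (76 mm by 85 mm) begins 54 mm behind the grasp point. The pads swing forward as they close: fully open they stand 13 mm farther back than shut.
Start: joints at [1.053, 0.286, 1.577, -0, 1.279, -0.15], TCP at [0.243, 0.63, 0.21] pointing down, gripper open.
Joint ranges: [-2.77, 2.77], [-0.9, 2.22], [0.21, 2.48], [-1.53, 4.67], [0.24, 2.81], [-2.84, 2.84]. Speed limits (rad/s): [2.79, 2.79, 3.14, 3.14, 3.14, 3.14].

## Interface

Orientations are given as a unit quaternion [x, y, z, w].
In Python, from plant import ctrl gives the robot as it stands. The module is installed in compiled form; this text tells all that it offers.
- The arm moves only by the tool servo_tool, never from a script. Its argument "increments" is text: rows parted by semicolons, each of 7 numbers parted by spaces: the turn, a rotation vector about the tool's x, y, z in rad, then the shift along the tool's x, y, z in cm, then the finger opening in cm, from 0 to 8.54. In form: ax ay az dx dy dz claw; .... A call has 1 to 10 rows; each row is the pose to reach, as a shift and turn from the pose commanded when the call began, along the tool's axes at that moment; what a row does not reach only later rows make up. A row lasts 1/12 s, in which the tool goes at most 41.7 mm and 7.16 degrees, less where a joint would pass 70% of its speed; a pose out of reach is approached as far as the arm can. A call with a gripper value outside its range is refused whole. The fingers move at their own pace and stop on an object; "grip_force" is the grip in N (left out, the last holds). Time passes only in rows, so rows that repeat a pose let the fingers close. It gives the time, the measured TCP pose, the force and the opening at its end, in the units of the state.
- ctrl.get_state(): the state, without advancing time (a new reading comes with each control period).
- ctrl.read_camera(name): name is "side" or "top"; returns (picture, depth): 480x640x3 uint8, red, green, blue; 480x640 float32, m along the optical axis (not along the pixel's ray), 0 where there is no reading.
- ctrl.camera_info(name): a dict with "camera_matrix" (3x3 intrinsics, pixels), "D" ([k1, k2, p1, p2, k3] as OpenCV has them; the pictures are not rectified), "world_to_cam" (4x4, takes a point from world to camera coordinates). Camera axes: x right, y down, z forward; pixel columns grow to the right and rows downward; lengths in m; the calibration is good to about 2 mm. A picture is of the moment at which its call begins. camera_info takes no time and is no camera call.
- ctrl.sign_off(): hands the job in, once; it reports no verdict.
The state is a dict: "time": time; "qpos": joint angles; "dq": joint speeds; "joint_efforts": joint torques, N m; "eef_pos": TCP position; "tcp_rot": TCP orientation; "contact_force": force on the tool from outside, world axes, zero at the start; "wrist_torque": the same for the moment, N m; "opening": opening from 0.0 (shut) to 1.0 (fully open).
Only numpy, scipy, OpenCV 4.12 (cv2) and the standard library are available. Lean on these libraries where they do the work, as an engineer would, in place of code of your own. Each camera call takes 0.05 s, during which the arm holds its last target.

## Task

Swing the olive tool chest's lid open until it rests on its stop and leave it there. Then pick up the nested pair of lids together (its black knob carries both), seat it fully home in the mouth of the collet tin standing in the chest and let go, so that the red inner lid closes the tin. Last, lift the yellow outer lid off alone, leaving the inner lid seated undisturbed and the other things on the bench and in the chest where they are, and finish while still holding the outer lid in the gripper, level and still, with its lower edge at least 4 cm clear above the black knob.

Things in the scene. Friction and masses are not known exactly. Their poses are not given: they have to be found in the camera images.
- chest: Olive steel tool chest, fixed; origin under the centre of its floor. 180 mm along its x, 280 mm along its y, body 70 mm high, walls and floor 4 mm; the closed lid (hollow, 80 mm deep) makes it 150 mm high. Its front looks along its -x, roughly to the robot's left; the lid hinges on its +x rim.
- chest_lid (a joint): Hinge angle of the chest lid: 0 shut, grows as it opens, stop at 1.75 rad (open, leaning a little past upright, clear of the chest's mouth). Lid 0.6 kg with slight hinge friction; below about 0.8 rad it falls shut when let go, beyond about 1.3 rad it falls open onto the stop and stays there.
- chest_hinge (a point): Middle of the lid's hinge line, 70 mm above the bench, at the chest's +x rim; fixed axes parallel to the chest's. The hinge line runs along the chest's y, the lid turns about +y.
- lid_bar (a point): Middle of the steel bar handle on the lid's front: round bar 10 mm thick, 120 mm long, parallel to the hinge line (its y), 40 mm out from the face, 15 mm below the lid's top when shut: 220 mm before and 65 mm above the hinge line. Turns with the lid. The round bar may turn between the fingers, so a tool that stays pointing down can follow it all the way.
- tin_mouth (a point): Centre of the open mouth (rim plane) of the round blue collet tin, z up: loose, standing on the chest's floor, 92 mm outside and 86 mm inside diameter, 76 mm high, 0.6 kg; its rim is 80 mm above the bench, 10 mm above the chest's walls.
- inner_knob (a point): Centre of the inner lid's black round knob, z up along the lids' axis: 20 mm in diameter, 30 mm tall (top 15 mm above this point), 57 mm above the inner lid's underside. A 12 mm stem leads down through the outer lid's hole to the red inner lid. Lifting by the knob carries the outer lid along on the inner lid's flange. At the start the pair stands on the bench.
- inner_seat (a point): Centre of the underside of the red inner lid's flange (96 mm across, 4 mm thick), 45 mm below the knob's centre, z up. Below it is the plug, 82 mm across and 12 mm deep, tapering to 70 mm at its foot. Seated in the tin, this point lies on tin_mouth.
- outer_collar (a point): Centre, half-way up, of the aluminium collar on the yellow outer lid, z up: 50 mm outside diameter, 18 mm high, 34 mm hole; its foot (9 mm below) is the lid's flat top, 105 mm across; the lid's skirt ends 21 mm below this point. Nested, it lies 28 mm below the knob's centre (collar's top 19 mm below it) and the lid rests loosely on the inner lid's flange, 2 mm play.
- gauge_case: Yellow plastic case, 50 x 70 x 30 mm, lying in the chest beside the tin (bystander); origin under its centre.
- screwdriver: Screwdriver lying at the back of the bench (bystander).
- wrench: Steel wrench lying on the left of the bench (bystander).
- oil_bottle: Green bottle, 56 mm across, 150 mm high, at the back (bystander); origin under its centre.
- mug: White mug, 80 mm across, 90 mm high, on the left (bystander); origin under its centre.
- workpiece: Turned stepped steel part, 60 mm across, 70 mm high, at the back (bystander); origin under its centre.
- parallel_block: Steel block 100 x 30 x 30 mm near the robot (bystander); origin under its centre.
- tin: The blue tin itself; origin under its centre, see tin_mouth.
- inner_lid: The red inner lid; origin under the centre of its plug, see inner_seat and inner_knob. 0.1 kg or so.
- outer_lid: The yellow outer lid; origin at the centre of its disc's underside, 13 mm below outer_collar. 0.12 kg or so.

How it is judged:
By the outcome, as a careful person would: the job done as asked, in the order asked, and still so for the second after the job is handed in, while the arm keeps its last pose, push and grip.
It also fails if it takes over 72 s, if anything falls off the work surface, if the arm or the gripper's body presses on something with over 40 N, if the wrist force passes 120 N, or if a joint passes its speed limit or range.

## Working session

There is one attempt and no reset: what is moved stays moved. The work goes in short steps, Python scripts to look and compute and a tool call to move; the robot and the scene stay as the last step left them, time stands still between calls to the robot, and variables do not carry over. Pictures are saved under pics/ and viewed, and the job is handed in when it is done.

Besides the shell and the picture viewer there is one more tool, called after "Request:" by a JSON object that holds its "method" and its "body". servo_tool: Moves the arm, as the interface text tells. Its arguments: {"type":"object","properties":{"increments":{"type":"string"},"grip_force":{"type":"number"}},"required":["increments"]}

```bash
mkdir -p pics; ls; python3 - <<'E'
from plant import ctrl
import cv2,numpy as np
print(ctrl.get_state())
for n in("side","top"):
    p,d=ctrl.read_camera(n)
    cv2.imwrite(f"pics/{n}0.png",p[:,:,::-1]); np.savez(f"{n}0.npz",p=p,d=d)
    i=ctrl.camera_info(n); print(n,i)
E
```

```text
pics
{'time': 0.0, 'qpos': array([ 1.05299399e+00,  2.87171311e-01,  1.57821775e+00,  6.74057385e-05,
        1.27859999e+00, -1.49973346e-01]), 'dq': array([-0.00075027, -0.00063814, -0.00016445, -0.00134177, -0.00191002,
        0.00144266]), 'joint_efforts': array([-4.66814490e-04, -4.05977118e+01, -2.92629164e+01, -2.29528050e-04,
        5.74154081e-03, -3.59921501e-05]), 'eef_pos': array([0.24230133, 0.62923847, 0.20882142]), 'tcp_rot': array([ 1.82888893e-01,  9.83132858e-01, -1.12145286e-03, -4.23152081e-04]), 'contact_force': array([-0.13897763, -0.13744495,  0.3221928 ]), 'wrist_torque': array([-0.0200432 ,  0.01832651,  0.05330743]), 'opening': 0.9992452161700077}
side {'camera_matrix': array([[481.52159225,   0.        , 314.10854705],
       [  0.        , 481.52159225, 241.28381558],
       [  0.        ,   0.        ,   1.        ]]), 'D': array([0.00980089, 0.        , 0.        , 0.        , 0.        ]), 'world_to_cam': array([[ 0.9919468 , -0.12563467,  0.01604596, -0.59304984],
       [-0.0629229 , -0.59878251, -0.79843611,  0.17842069],
       [ 0.10991929,  0.79099648, -0.60186569,  1.04700182],
       [ 0.        ,  0.        ,  0.        ,  1.        ]])}
top {'camera_matrix': array([[480.98861675,   0.        , 312.01351791],
       [  0.        , 480.98861675, 233.86618937],
       [  0.        ,   0.        ,   1.        ]]), 'D': array([-0.07402327,  0.        ,  0.        ,  0.        ,  0.        ]), 'world_to_cam': array([[ 0.01038318, -0.99992029,  0.00718358,  0.06303722],
       [-0.99852491, -0.01075103, -0.05322047,  0.59292602],
       [ 0.05329346, -0.00662039, -0.99855695,  0.98046121],
       [ 0.        ,  0.        ,  0.        ,  1.        ]])}
```

View pics/side0.png

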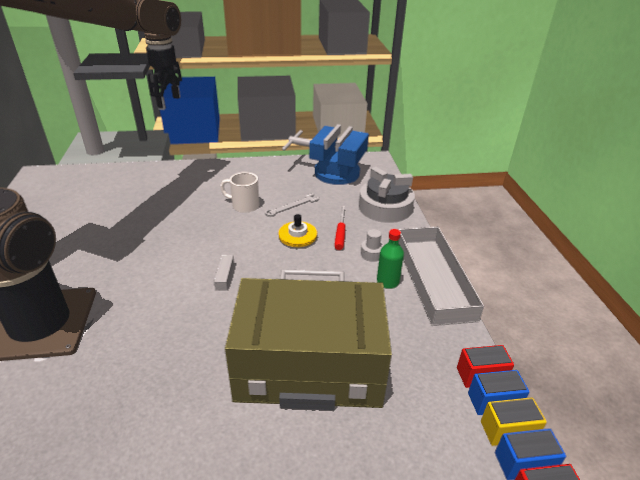

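View pics/top0.png

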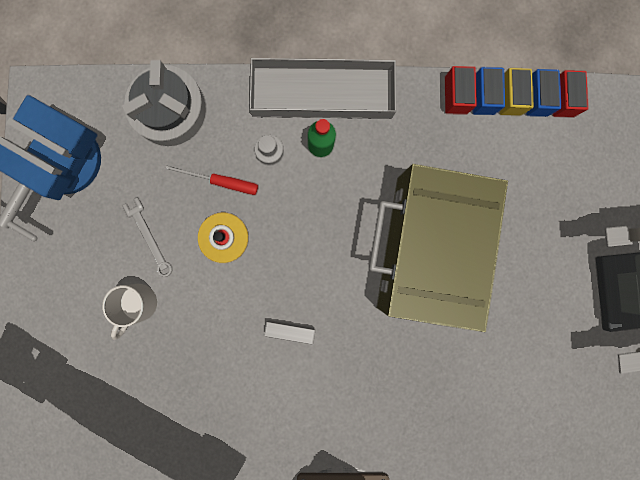

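The top view shows the chest top face (corners about 413,164 / 507,180 / 485,331 / 388,316), the bar near 378,237 and the lid pair at 222,237. In the side view the pair is at 298,232 with nothing near it.

```bash
cat > h.py <<'E'
import cv2,numpy as np
from plant import ctrl
from scipy.spatial.transform import Rotation as R
def shot(n,tag):
    p,d=ctrl.read_camera(n); cv2.imwrite(f"pics/{n}_{tag}.png",p[:,:,::-1]); return p,d
def ray(n,uv):
    i=ctrl.camera_info(n); M=i["world_to_cam"]
    q=cv2.undistortPoints(np.float64(uv).reshape(-1,1,2),i["camera_matrix"],i["D"]).reshape(-1,2)
    d=np.c_[q,np.ones(len(q))]@M[:3,:3]
    return -M[:3,:3].T@M[:3,3],d
def plane(n,uv,z):
    c,d=ray(n,uv); return c+d*((z-c[2])/d[:,2])[:,None]
def tri(u1,u2):
    c1,d1=ray("top",[u1]);c2,d2=ray("side",[u2])
    A=np.c_[d1[0],-d2[0]];t=np.linalg.lstsq(A,c2-c1,rcond=None)[0]
    a=c1+t[0]*d1[0];b=c2+t[1]*d2[0];return (a+b)/2,np.linalg.norm(a-b)
def proj(n,P):
    i=ctrl.camera_info(n);M=i["world_to_cam"]
    return cv2.projectPoints(np.float64(P).reshape(-1,1,3),cv2.Rodrigues(M[:3,:3])[0],M[:3,3],i["camera_matrix"],i["D"])[0].reshape(-1,2)
def hsv(p): return cv2.cvtColor(p,cv2.COLOR_RGB2HSV)
def blob(m):
    n,l,s,c=cv2.connectedComponentsWithStats(m.astype(np.uint8)); k=1+np.argmax(s[1:,4]); return l==k
def st():
    s=ctrl.get_state(); print("t",round(s["time"],2),"p",s["eef_pos"].round(4),"q",s["tcp_rot"].round(4),"F",s["contact_force"].round(1),"T",s["wrist_torque"].round(2),"op",round(s["opening"]*85.4,1),"J",s["qpos"].round(2)); return s
def delta(target,quat=None):
    "shift in tool axes (cm) & rotvec from measured pose"
    s=ctrl.get_state(); r=R.from_quat(s["tcp_rot"])
    print("d cm",(r.inv().apply(np.array(target)-s["eef_pos"])*100).round(2),"rot",(r.inv()*R.from_quat(quat)).as_rotvec().round(4) if quat is not None else "")
E
python3 - <<'E'
from h import *
T=np.load("top0.npz");S=np.load("side0.npz")
h=hsv(T["p"]);
m=blob((h[...,0]>20)&(h[...,0]<35)&(h[...,1]>80)&(h[...,2]>85)&(np.arange(640)[None]>350))
c=cv2.findContours(m.astype(np.uint8),0,1)[0]; c=max(c,key=cv2.contourArea)
r=cv2.minAreaRect(c);b=cv2.boxPoints(r);print(b)
ap=cv2.approxPolyDP(c,8,True).reshape(-1,2);print(ap)
P=plane("top",ap,0.15);print(P.round(4)); print([np.linalg.norm(P[i]-P[i-1]).round(4) for i in range(len(P))],P.mean(0))
# yellow outer lid
m=blob((h[...,0]>20)&(h[...,0]<30)&(h[...,1]>180)&(h[...,2]>150)&(np.arange(640)[None]<300))
c=max(cv2.findContours(m.astype(np.uint8),0,1)[0],key=cv2.contourArea);e=cv2.fitEllipse(cv2.convexHull(c));print(e,plane("top",[e[0]],0.022))
# black knob top/side
for n,D,box in(("top",T,(205,220,240,255)),("side",S,(285,205,312,250))):
    g=D["p"].max(2);x0,y0,x1,y1=box
    k=np.zeros_like(g,bool);k[y0:y1,x0:x1]=g[y0:y1,x0:x1]<50;k=blob(k);ys,xs=np.nonzero(k);print(n,xs.mean(),ys.mean(),xs.min(),xs.max(),ys.min(),ys.max())
    cv2.imwrite(f"pics/knob_{n}.png",cv2.resize(D["p"][y0-20:y1+20,x0-20:x1+20,::-1],None,fx=6,fy=6,interpolation=0))
cv2.imwrite("pics/bar.png",cv2.resize(T["p"][180:300,345:425,::-1],None,fx=5,fy=5,interpolation=0))
E
```

```text
[[396.17813 255.41544]
 [412.09378 163.45853]
 [509.4841  180.31454]
 [493.56845 272.27145]]
[[412 164]
 [419 193]
 [410 191]
 [408 207]
 [420 214]
 [417 200]
 [447 241]
 [450 223]
 [458 252]
 [488 255]
 [493 272]
 [507 181]]
[[ 0.7141 -0.1101  0.15  ]
 [ 0.6612 -0.1226  0.15  ]
 [ 0.6646 -0.1062  0.15  ]
 [ 0.6355 -0.1025  0.15  ]
 [ 0.6231 -0.1243  0.15  ]
 [ 0.6484 -0.1189  0.15  ]
 [ 0.5748 -0.1734  0.15  ]
 [ 0.6074 -0.1791  0.15  ]
 [ 0.5551 -0.1935  0.15  ]
 [ 0.5502 -0.2487  0.15  ]
 [ 0.5195 -0.2578  0.15  ]
 [ 0.6859 -0.2859  0.15  ]]
[np.float64(0.1781), np.float64(0.0544), np.float64(0.0168), np.float64(0.0294), np.float64(0.0251), np.float64(0.0259), np.float64(0.0916), np.float64(0.0331), np.float64(0.0542), np.float64(0.0555), np.float64(0.032), np.float64(0.1687)] [ 0.61997231 -0.16859396  0.15      ]
((216.7890625, 238.71612548828125), (37.75377655029297, 45.176048278808594), 167.4852752685547) [[0.57976992 0.26533845 0.022     ]]
top 218.2173913043478 235.92753623188406 213 224 232 240
side 297.4029850746269 220.40298507462686 295 300 215 226
```

View pics/bar.png

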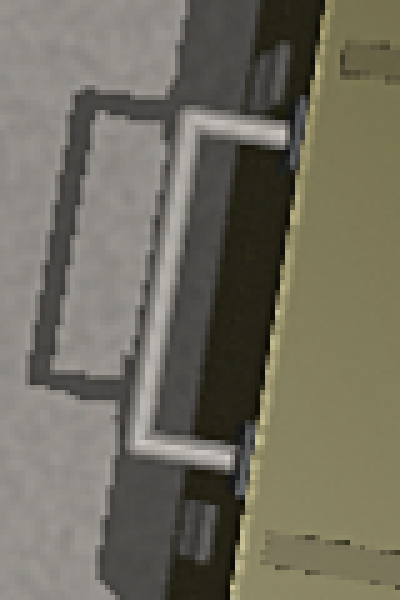

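View pics/knob_top.png

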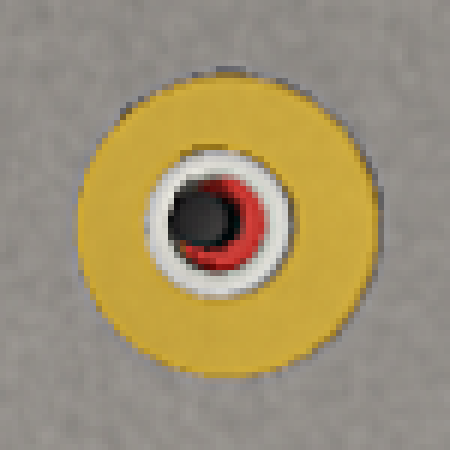

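```bash
python3 - <<'E'
from h import *
P=plane("top",[[413,164],[507,180],[485,331],[388.5,316]],0.15);print(P.round(4),P.mean(0))
for i in range(4): print(np.linalg.norm(P[i]-P[i-1]).round(4))
B=plane("top",[[382.6,204],[373,268.4]],0.1375);print(B.round(4),B.mean(0),np.linalg.norm(B[0]-B[1]))
d=B[0]-B[1];print("bar dir deg",np.degrees(np.arctan2(d[1],d[0])))
e1=P[0]-P[3];e2=P[1]-P[2];print([np.degrees(np.arctan2(e[1],e[0])) for e in(e1,e2)])
e1=P[0]-P[1];e2=P[3]-P[2];print([np.degrees(np.arctan2(e[1],e[0]))-90 for e in(e1,e2)])
print("knob top",plane("top",[[218.8,235.3]],0.072),"side mid",plane("side",[[297.7,220.4]],0.057),tri([218.8,235.3],[297.7,216.5]))
T=np.load("top0.npz");h=hsv(T["p"])
print("lid yellow centre",plane("top",[[185+229/6-.5,200+224/6-.5]],0.022))
S=np.load("side0.npz"); 
print("bar side proj",proj("side",B+[0,0,-0.0025]))
E
```

```text
[[ 0.7141 -0.1119  0.15  ]
 [ 0.6877 -0.2859  0.15  ]
 [ 0.4134 -0.2429  0.15  ]
 [ 0.4398 -0.0678  0.15  ]] [ 0.56374893 -0.17713194  0.15      ]
0.2778
0.176
0.2777
0.1771
[[ 0.6418 -0.0584  0.1375]
 [ 0.5242 -0.0412  0.1375]] [ 0.58297566 -0.04978302  0.1375    ] 0.1188720050920035
bar dir deg -8.308432942806416
[np.float64(-9.14398413743803), np.float64(-8.919666877216361)]
[np.float64(-8.629877589120099), np.float64(-8.579547031997748)]
knob top [[0.5844435  0.25194159 0.072     ]] side mid [[0.58511206 0.25298069 0.057     ]] (array([0.58482317, 0.25231267, 0.06992434]), np.float64(0.0005597506422163764))
lid yellow centre [[0.58378337 0.25326411 0.022     ]]
bar side proj [[339.91928745 272.99472567]
 [282.14356022 271.5722067 ]]
```

```bash
cat >> h.py <<'E'
def down(yaw): # tool y at world yaw deg, z down
    a=np.radians(yaw);y=np.array([np.cos(a),np.sin(a),0]);z=np.array([0,0,-1.]);return R.from_matrix(np.c_[np.cross(y,z),y,z]).as_quat()
E
python3 - <<'E'
from h import *
delta([.583,-.0495,.20],down(81.3))
E
```

```text
d cm [-56.19 -51.09   0.99] rot [-0.0021 -0.0005 -0.2159]
```

Request:
{"method": "servo_tool", "body": {"increments": "0 0 -0.216 -56.2 -51.1 0.9 3;0 0 -0.216 -56.2 -51.1 0.9 3;0 0 -0.216 -56.2 -51.1 0.9 3;0 0 -0.216 -56.2 -51.1 0.9 3;0 0 -0.216 -56.2 -51.1 0.9 3;0 0 -0.216 -56.2 -51.1 0.9 3;0 0 -0.216 -56.2 -51.1 0.9 3;0 0 -0.216 -56.2 -51.1 0.9 3;0 0 -0.216 -56.2 -51.1 0.9 3;0 0 -0.216 -56.2 -51.1 0.9 3"}}

```text
time: 0.93
eef_pos: [0.4297, 0.2555, 0.2049]
tcp_rot: [0.076, 0.997, -0.0, -0.0]
contact_force: [0.6, 0.9, -0.5]
opening: 0.345
```

```bash
python3 - <<'E'
from h import *
st();delta([.583,-.0495,.20],down(81.3))
E
```

```text
t 0.93 p [0.4297 0.2555 0.2049] q [ 7.570e-02  9.971e-01 -1.000e-04 -1.000e-04] F [ 0.6  0.9 -0.5] T [0.06 0.   0.03] op 29.5 J [ 0.33 -0.1   2.   -0.    1.24 -1.09]
d cm [-19.76 -27.84   0.49] rot [-0.0001 -0.0003  0.0003]
```

Request:
{"method": "servo_tool", "body": {"increments": "0 0 0 -19.7 -27.8 0.5 3;0 0 0 -19.7 -27.8 0.5 3;0 0 0 -19.7 -27.8 0.5 3;0 0 0 -19.7 -27.8 0.5 3;0 0 0 -19.7 -27.8 0.5 3;0 0 0 -19.7 -27.8 0.5 3;0 0 0 -19.7 -27.8 0.5 3;0 0 0 -19.7 -27.8 0.5 3;0 0 0 -19.7 -27.8 0.5 3;0 0 0 -19.7 -27.8 0.5 3"}}

```text
time: 1.77
eef_pos: [0.5826, -0.0496, 0.1994]
tcp_rot: [0.078, 0.997, 0.0, -0.001]
contact_force: [-0.7, 0.9, 0.3]
opening: 0.354
```

```bash
python3 - <<'E'
from h import *
st();delta([.583,-.0495,.131],down(81.3));shot("side","a");shot("top","a")
E
```

```text
t 1.77 p [ 0.5826 -0.0496  0.1994] q [ 7.79e-02  9.97e-01  0.00e+00 -7.00e-04] F [-0.7  0.9  0.3] T [-0.03 -0.02  0.01] op 30.2 J [-0.26  0.1   1.81 -0.    1.23 -1.67]
d cm [-0.05  0.02  6.84] rot [-0.     -0.0013 -0.0041]
```

View pics/side_a.png

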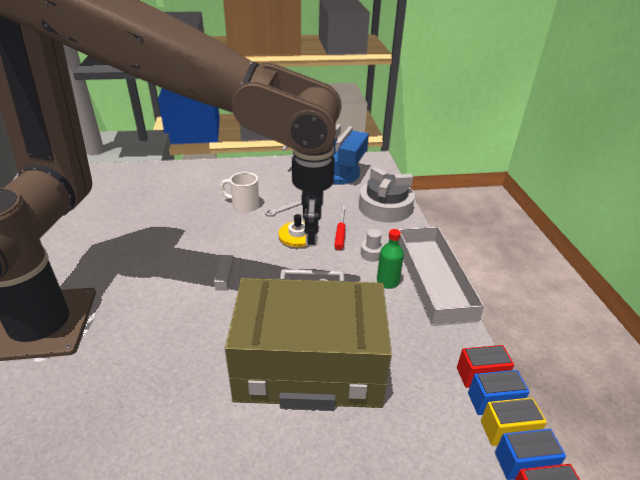

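View pics/top_a.png

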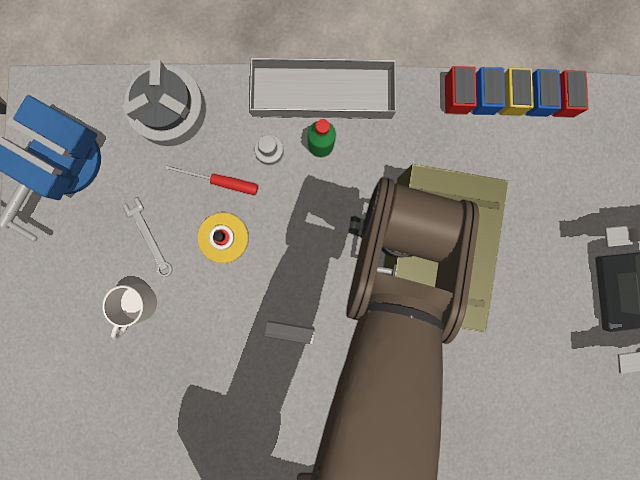

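The side view has the fingers at about (312,240), right over the bar at (312,273). I'll descend and grip.

Request:
{"method": "servo_tool", "body": {"increments": "0 0 0 0 0 2 3;0 0 0 0 0 4 3;0 0 0 0 0 5.5 3;0 0 0 0 0 6.8 3;0 0 0 0 0 6.8 3;0 0 0 0 0 6.8 0.5;0 0 0 0 0 6.8 0.5;0 0 0 0 0 6.8 0.5;0 0 0 0 0 6.8 0.5;0 0 0 0 0 6.8 0.5", "grip_force": 50}}

```text
time: 2.7
eef_pos: [0.5828, -0.0473, 0.1334]
tcp_rot: [0.076, 0.997, -0.0, 0.001]
contact_force: [0.0, -0.0, -0.3]
opening: 0.059
```

```bash
python3 - <<'E'
from h import *
s=st();r=R.from_quat(s["tcp_rot"])
# bar path
p0=s["eef_pos"];xh=np.array([-.151,-.9885,0]);
for th in np.arange(0,1.76,.125):
    a=.2872+th; q=p0+xh*(.2294*(np.cos(.2872)-np.cos(a)))+[0,0,.2294*(np.sin(a)-np.sin(.2872))]
    print(round(th,3),q.round(3),(r.inv().apply(q-p0)*100).round(2))
E
```

```text
t 2.7 p [ 0.5828 -0.0473  0.1334] q [ 7.580e-02  9.971e-01 -2.000e-04  9.000e-04] F [ 0.  -0.  -0.3] T [-0.01  0.03  0.01] op 5.0 J [-0.25  0.16  1.87 -0.    1.11 -1.67]
0.0 [ 0.583 -0.047  0.133] [0. 0. 0.]
0.125 [ 0.581 -0.057  0.16 ] [-0.01 -0.98 -2.69]
0.25 [ 0.579 -0.07   0.186] [-0.01 -2.29 -5.24]
0.375 [ 0.577 -0.086  0.209] [-0.01 -3.91 -7.61]
0.5 [ 0.574 -0.105  0.231] [-0.02 -5.81 -9.75]
0.625 [ 0.571 -0.126  0.25 ] [ -0.02  -7.96 -11.64]
0.75 [ 0.567 -0.149  0.266] [ -0.03 -10.33 -13.25]
0.875 [ 0.563 -0.175  0.279] [ -0.03 -12.89 -14.55]
1.0 [ 0.559 -0.201  0.289] [ -0.03 -15.58 -15.52]
1.125 [ 0.555 -0.229  0.295] [ -0.03 -18.38 -16.15]
1.25 [ 0.551 -0.257  0.298] [ -0.04 -21.23 -16.42]
1.375 [ 0.546 -0.285  0.297] [ -0.04 -24.1  -16.34]
1.5 [ 0.542 -0.313  0.292] [ -0.04 -26.93 -15.9 ]
1.625 [ 0.538 -0.341  0.285] [ -0.03 -29.68 -15.11]
1.75 [ 0.534 -0.367  0.273] [-3.000e-02 -3.232e+01 -1.399e+01]
```

```bash
python3 - <<'E'
from h import *
st()
p,d=shot("side","b");cv2.imwrite("pics/side_b2.png",cv2.resize(p[190:300,250:370,::-1],None,fx=5,fy=5))
E
```

```text
t 2.7 p [ 0.5828 -0.0473  0.1334] q [ 7.580e-02  9.971e-01 -2.000e-04  9.000e-04] F [ 0.  -0.  -0.3] T [-0.01  0.03  0.01] op 5.0 J [-0.25  0.16  1.87 -0.    1.11 -1.67]
```

View pics/side_b2.png

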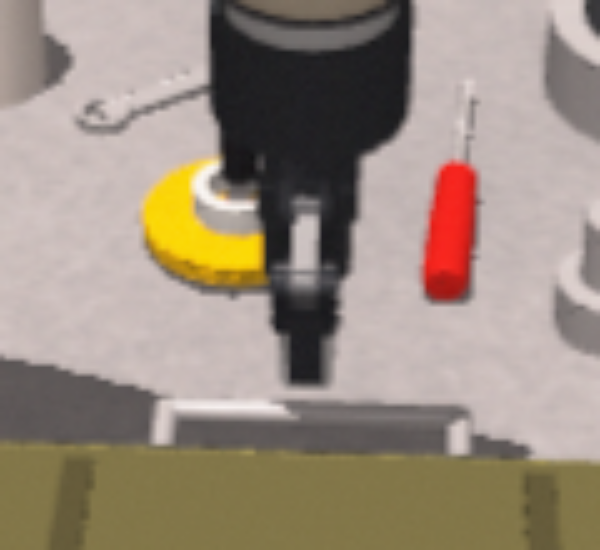

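```bash
python3 - <<'E'
from h import *
print(proj("side",[[.583,-.0473,.119],[.583,-.0473,.133],[.583,-.0497,.135],[.583,-.0497,.130],[.583,-.0497,.140]]))
print(plane("side",[[311,273]],.135), tri([377.8,236.2],[311,273]))
for v in(270,272,274,276): print(plane("side",[[311,v]],.135))
E
```

```text
[[310.7960858  277.34780049]
 [310.87691328 272.2358349 ]
 [311.02897932 272.25508717]
 [310.99940609 274.09635991]
 [311.05873161 270.40261918]]
[[ 0.58265861 -0.05201715  0.135     ]] (array([ 0.58292055, -0.05028347,  0.13349148]), np.float64(6.5550499840491e-05))
[[ 0.58380132 -0.04260559  0.135     ]]
[[ 0.58303758 -0.04889592  0.135     ]]
[[ 0.58228157 -0.05512259  0.135     ]]
[[ 0.58153318 -0.06128654  0.135     ]]
```

```bash
python3 - <<'E'
from h import *
p,d=ctrl.read_camera("side"); i=ctrl.camera_info("side");M=i["world_to_cam"]
for u,v in((311,250),(311,258),(311,264),(311,272),(300,272),(330,272),(312,300),(250,285)):
    z=d[v,u]; c,r=ray("side",[[u,v]]); P=c+r[0]*z; print(u,v,p[v,u],P.round(4))
p,d=shot("top","b")
st()
E
cd pics; python3 -c "
import cv2
p=cv2.imread('top_b.png');cv2.imwrite('top_b2.png',cv2.resize(p[160:340,300:520],None,fx=3,fy=3))"
```

```text
311 250 [53 51 51] [ 0.5746 -0.1076  0.2389]
311 258 [32 32 35] [ 0.581  -0.0611  0.1821]
311 264 [33 32 35] [ 0.5808 -0.0637  0.1688]
311 272 [122 114 114] [ 0.5823 -0.0548  0.1401]
300 272 [208 196 196] [ 0.5601 -0.0507  0.1386]
330 272 [114 107 108] [ 0.6212 -0.057   0.1384]
312 300 [131 119  74] [ 0.5729 -0.1463  0.15  ]
250 285 [130 118  72] [ 0.4584 -0.0922  0.1503]
t 2.85 p [ 0.5824 -0.0473  0.1327] q [ 7.590e-02  9.971e-01 -1.000e-04  3.000e-04] F [0.1 0.1 0.2] T [-0.    0.01 -0.01] op 4.9 J [-0.25  0.16  1.87  0.    1.11 -1.67]
```

View pics/top_b2.png

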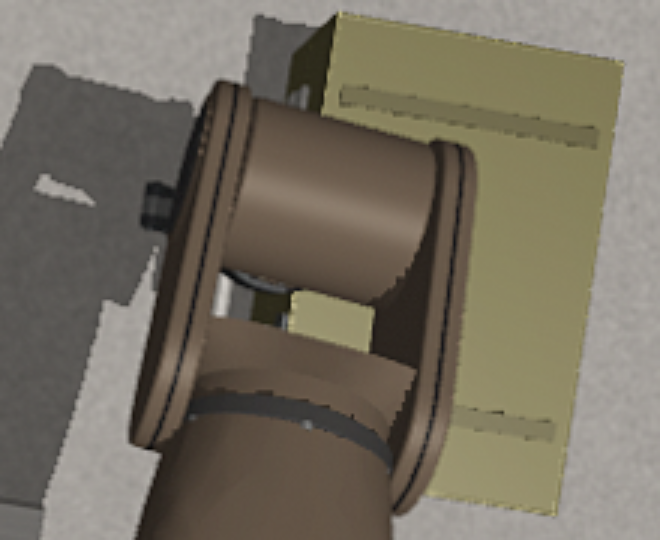

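```bash
python3 - <<'E'
from h import *
S=np.load("side0.npz");print(proj("side",[[.2423,.6292,.2088],[.2423,.6292,.1948]]))
cv2.imwrite("pics/g0.png",cv2.resize(S["p"][60:130,130:210,::-1],None,fx=7,fy=7,interpolation=0))
d=S["d"]
for u,v in((158,100),(160,104),(172,95),(178,92),(160,90)):
    z=d[v,u]; c,r=ray("side",[[u,v]]); print(u,v,S["p"][v,u],(c+r[0]*z).round(4))
a=cv2.imread("pics/side_a.png");cv2.imwrite("pics/ga.png",cv2.resize(a[130:300,230:390],None,fx=4,fy=4,interpolation=0))
print(proj("side",[[.5826,-.0496,.1994],[.5826,-.0496,.1854]]))
E
```

```text
[[171.19719215 114.42067152]
 [171.95873642 118.86995876]]
158 100 [27 27 29] [0.2209 0.5818 0.2715]
160 104 [31 30 30] [0.2257 0.5748 0.2624]
172 95 [25 39 72] [0.2478 0.6674 0.2539]
178 92 [49 46 47] [0.266  0.6722 0.2608]
160 90 [66 82 58] [0.2316 0.5801 0.3005]
[[311.21950451 247.48286022]
 [311.1321918  253.03400004]]
```

View pics/g0.png

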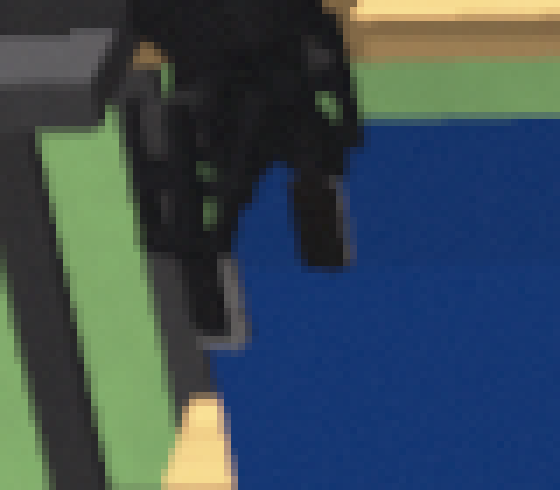

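View pics/ga.png

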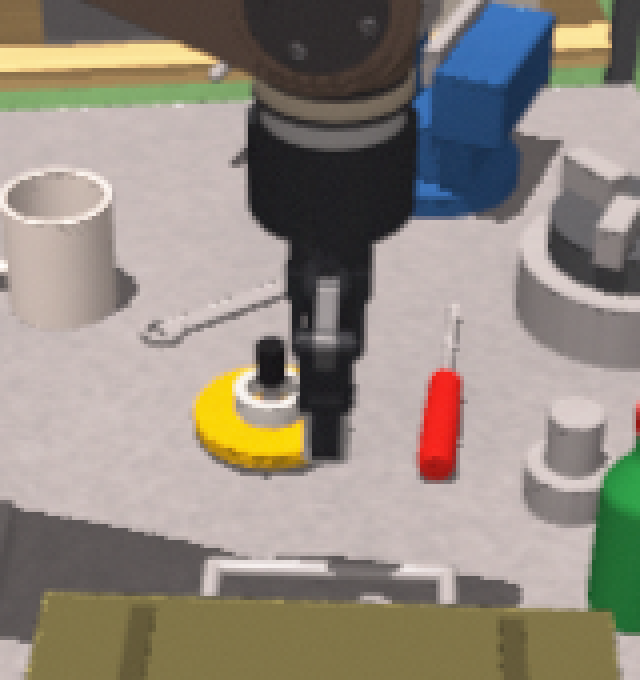

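```bash
python3 - <<'E'
from h import *
def yplane(uv,y):
    c,d=ray("side",[uv]);return c+d[0]*((y-c[1])/d[0][1])
print("b",yplane([311,266.3],-.0637),"rep tip",.1327-.014)
print("a",yplane([311,244.8],-.079),"rep tip",.1994-.014)
print("0 near",yplane([161,108.5],.58),yplane([178,97.5],.672),"rep",.2088-.014)
s=st(); print("moment check ok")
E
```

```text
b [ 0.58089903 -0.0637      0.16283119] rep tip 0.11870000000000001
a [ 0.57823283 -0.079       0.22881328] rep tip 0.18539999999999998
0 near [0.22516363 0.58       0.24715503] [0.26350106 0.672      0.24408039] rep 0.1948
t 2.85 p [ 0.5824 -0.0473  0.1327] q [ 7.590e-02  9.971e-01 -1.000e-04  3.000e-04] F [0.1 0.1 0.2] T [-0.    0.01 -0.01] op 4.9 J [-0.25  0.16  1.87  0.    1.11 -1.67]
moment check ok
```

The camera puts the fingertips about 44 mm higher than the reported TCP implies. This holds in all three pictures: tip z is 0.163 against 0.119, 0.229 against 0.185 and 0.247 against 0.195. The empty close at 5 mm with no force agrees, so I'll correct for it and descend further.

Request:
{"method": "servo_tool", "body": {"increments": "0 0 0 0 -0.2 0 3;0 0 0 0 -0.2 0 3;0 0 0 0 -0.2 0 3;0 0 0 0 -0.2 1 3;0 0 0 0 -0.2 2 3;0 0 0 0 -0.2 3 3;0 0 0 0 -0.2 3.8 3;0 0 0 0 -0.2 4.5 3;0 0 0 0 -0.2 4.5 3;0 0 0 0 -0.2 4.5 3"}}

```text
time: 3.68
eef_pos: [0.5817, -0.049, 0.0867]
tcp_rot: [0.076, 0.997, 0.0, -0.001]
contact_force: [-1.2, -0.1, 0.8]
opening: 0.35
```

```bash
python3 - <<'E'
from h import *
st()
p,d=shot("side","c");cv2.imwrite("pics/side_c2.png",cv2.resize(p[190:300,250:370,::-1],None,fx=5,fy=5))
E
```

```text
t 3.68 p [ 0.5817 -0.049   0.0867] q [ 7.590e-02  9.971e-01  1.000e-04 -5.000e-04] F [-1.2 -0.1  0.8] T [-0.01 -0.03 -0.03] op 29.9 J [-0.26  0.22  1.9   0.    1.02 -1.68]
```

View pics/side_c2.png

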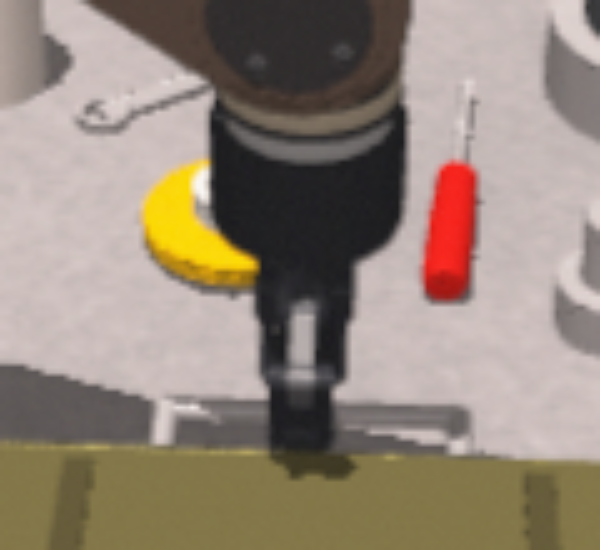

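The near finger now stands between the bar and the lid face, straddling the bar at crop (305,410), so I'll close.

Request:
{"method": "servo_tool", "body": {"increments": "0 0 0 0 0 0 0.6;0 0 0 0 0 0 0.6;0 0 0 0 0 0 0.6;0 0 0 0 0 0 0.6;0 0 0 0 0 0 0.6;0 0 0 0 0 0 0.6", "grip_force": 50}}

```text
time: 4.23
eef_pos: [0.5822, -0.0489, 0.0878]
tcp_rot: [0.076, 0.997, 0.0, 0.0]
contact_force: [0.6, 1.4, 2.8]
opening: 0.103
```

```bash
cat > arc.py <<'E'
import numpy as np,sys
t0,t1,n=float(sys.argv[1]),float(sys.argv[2]),int(sys.argv[3])
r=22.94;f=lambda t:np.array([-r*(np.cos(.2872)-np.cos(.2872+t)),-r*(np.sin(.2872+t)-np.sin(.2872))])
for t in np.linspace(t0,t1,n+1)[1:]: print(round(t,3),(f(t)-f(t0)).round(1))
E
python3 arc.py 0 .6 10
```

```text
0.06 [-0.4 -1.3]
0.12 [-0.9 -2.6]
0.18 [-1.5 -3.8]
0.24 [-2.2 -5. ]
0.3 [-2.9 -6.2]
0.36 [-3.7 -7.3]
0.42 [-4.6 -8.4]
0.48 [-5.5 -9.4]
0.54 [ -6.5 -10.4]
0.6 [ -7.5 -11.3]
```

Request:
{"method": "servo_tool", "body": {"increments": "0 0 0 0 -0.4 -1.3 0.6;0 0 0 0 -0.9 -2.6 0.6;0 0 0 0 -1.5 -3.8 0.6;0 0 0 0 -2.2 -5 0.6;0 0 0 0 -2.9 -6.2 0.6;0 0 0 0 -3.7 -7.3 0.6;0 0 0 0 -4.6 -8.4 0.6;0 0 0 0 -5.5 -9.4 0.6;0 0 0 0 -6.5 -10.4 0.6;0 0 0 0 -7.5 -11.3 0.6", "grip_force": 60}}

```text
time: 5.07
eef_pos: [0.5705, -0.1221, 0.2023]
tcp_rot: [0.076, 0.997, 0.002, 0.0]
contact_force: [2.0, 5.7, 0.2]
opening: 0.094
```

```bash
python3 - <<'E'
from h import *
st()
shot("side","d")
E
python3 arc.py .6 1.3 10
```

```text
t 5.07 p [ 0.5705 -0.1221  0.2023] q [7.580e-02 9.971e-01 1.900e-03 2.000e-04] F [2.  5.7 0.2] T [ 1.09 -0.29 -0.04] op 8.1 J [-0.39  0.09  1.81  0.    1.23 -1.81]
0.67 [-1.3 -1. ]
0.74 [-2.6 -1.8]
0.81 [-4.  -2.6]
0.88 [-5.5 -3.3]
0.95 [-7.  -3.9]
1.02 [-8.5 -4.4]
1.09 [-10.1  -4.7]
1.16 [-11.7  -5. ]
1.23 [-13.3  -5.1]
1.3 [-14.9  -5.2]
```

View pics/side_d.png

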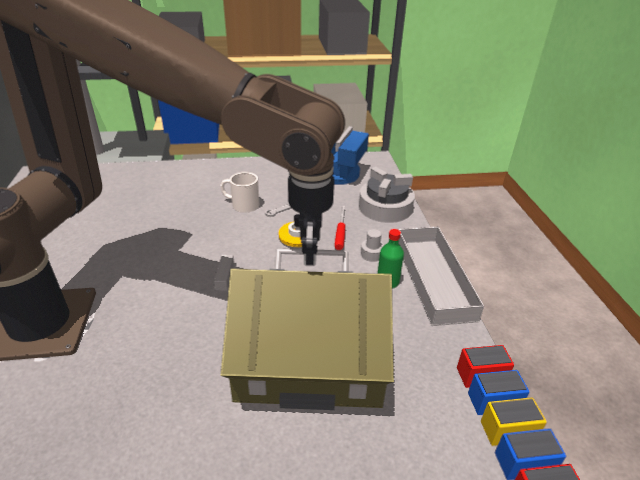

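```bash
python3 - <<'E'
from h import *
h=np.array([.550,-.266,.07]);xh=np.array([-.151,-.9885,0])
for t in(.2,.3,.4,.5,.6,.7): print(t,proj("side",h-xh*.2294*np.cos(.2872+t)+[0,0,.2294*np.sin(.2872+t)]))
s=cv2.imread("pics/side_d.png");cv2.imwrite("pics/d2.png",cv2.resize(s[170:290,250:370],None,fx=5,fy=5))
E
```

```text
0.2 [[311.06118269 261.28170773]]
0.3 [[310.99988162 257.25154477]]
0.4 [[310.89639385 254.18829024]]
0.5 [[310.74843887 252.18863754]]
0.6 [[310.55386721 251.35331772]]
0.7 [[310.31077633 251.78500144]]
```

View pics/d2.png

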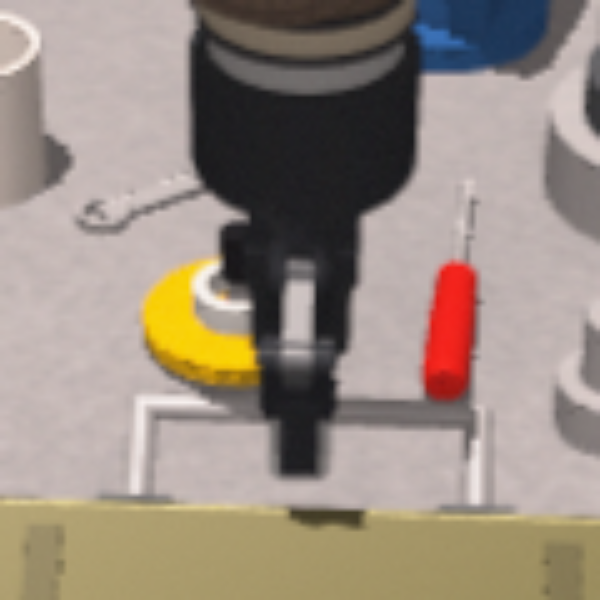

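The bar is at row 251.5, matching 0.6 rad, and is still held deep in the jaws. Continuing.

Request:
{"method": "servo_tool", "body": {"increments": "0 0 0 0 -1.3 -1 0.6;0 0 0 0 -2.6 -1.8 0.6;0 0 0 0 -4 -2.6 0.6;0 0 0 0 -5.5 -3.3 0.6;0 0 0 0 -7 -3.9 0.6;0 0 0 0 -8.5 -4.4 0.6;0 0 0 0 -10.1 -4.7 0.6;0 0 0 0 -11.7 -5 0.6;0 0 0 0 -13.3 -5.1 0.6;0 0 0 0 -14.9 -5.2 0.6"}}

```text
time: 5.95
eef_pos: [0.5469, -0.2717, 0.2546]
tcp_rot: [0.076, 0.997, -0.001, -0.001]
contact_force: [-1.7, 1.9, 2.1]
opening: 0.095
```

```bash
python3 - <<'E'
from h import *
st()
shot("side","e")
E
python3 arc.py 1.3 1.7 9
```

```text
t 5.95 p [ 0.5469 -0.2717  0.2546] q [ 7.590e-02  9.971e-01 -7.000e-04 -6.000e-04] F [-1.7  1.9  2.1] T [ 0.5   0.26 -0.07] op 8.1 J [-0.63  0.12  1.69 -0.    1.33 -2.04]
1.344 [-1.  0.]
1.389 [-2.   0.1]
1.433 [-3.   0.3]
1.478 [-4.1  0.4]
1.522 [-5.   0.6]
1.567 [-6.   0.9]
1.611 [-7.   1.2]
1.656 [-8.   1.6]
1.7 [-8.9  2. ]
```

View pics/side_e.png

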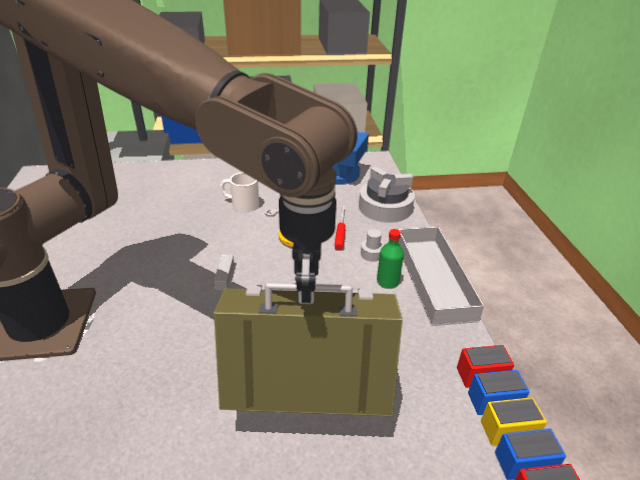

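The lid stands upright with the bar at (308,289) in the jaws. On toward the stop.

Request:
{"method": "servo_tool", "body": {"increments": "0 0 0 0 -1 0 0.6;0 0 0 0 -2 0.1 0.6;0 0 0 0 -3 0.3 0.6;0 0 0 0 -4.1 0.4 0.6;0 0 0 0 -5 0.6 0.6;0 0 0 0 -6 0.9 0.6;0 0 0 0 -7 1.2 0.6;0 0 0 0 -8 1.6 0.6;0 0 0 0 -8.9 2 0.6;0 0 0 0 -8.9 2 0.6"}}

```text
time: 6.83
eef_pos: [0.5326, -0.3616, 0.2316]
tcp_rot: [0.077, 0.997, -0.002, -0.002]
contact_force: [-5.9, -2.1, 3.8]
opening: 0.091
```

Request:
{"method": "servo_tool", "body": {"increments": "0 0 0 0 -0.5 0.2 0.6;0 0 0 0 -0.5 0.2 0.6;0 0 0 0 -0.5 0.2 3.2;0 0 0 0 -0.5 0.2 3.2;0 0 0 0 -0.5 0.2 3.2;0 0 0 0 -0.5 0.2 3.2;0 0 0 0 -0.5 -1 3.2;0 0 0 0 -0.5 -3 3.2;0 0 0 0 -0.5 -6 3.2;0 0 0 0 -0.5 -8 3.2"}}

```text
time: 7.67
eef_pos: [0.5344, -0.3635, 0.3155]
tcp_rot: [0.076, 0.997, -0.001, 0.001]
contact_force: [-0.0, 0.5, 0.4]
opening: 0.371
```

```bash
python3 - <<'E'
from h import *
st()
shot("side","f");shot("top","f")
E
```

```text
t 7.67 p [ 0.5344 -0.3635  0.3155] q [ 7.550e-02  9.971e-01 -9.000e-04  1.100e-03] F [-0.   0.5  0.4] T [-0.02  0.05 -0.02] op 31.7 J [-0.75  0.16  1.53  0.    1.44 -2.17]
```

View pics/side_f.png

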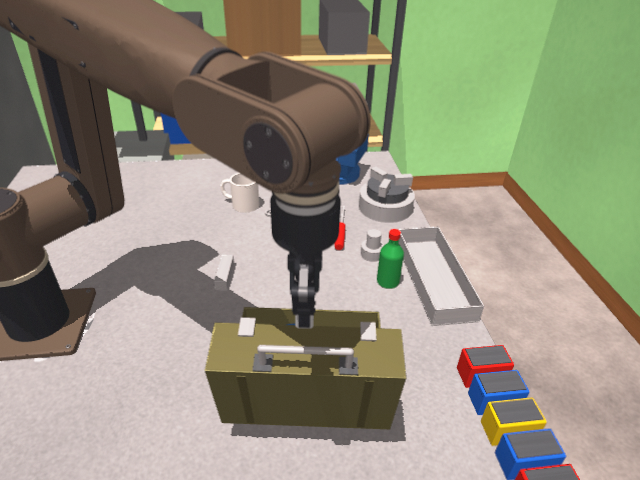

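View pics/top_f.png

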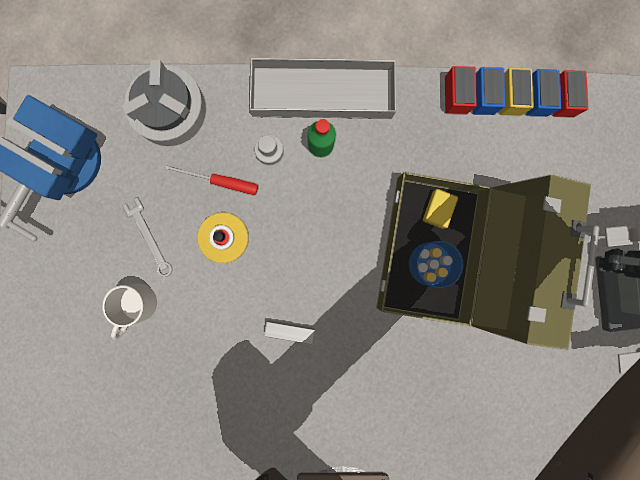

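The lid is open and leans back (bar at 305,351 in the side view). The top view shows the blue tin at about (437,264) and the yellow case at (440,208).

```bash
python3 - <<'E'
from h import *
h0=np.array([.550,-.266,.07]);xh=np.array([-.151,-.9885,0])
for t in(1.6,1.7,1.75): 
    b=h0-xh*.2294*np.cos(.2872+t)+[0,0,.2294*np.sin(.2872+t)];print(t,proj("side",b),proj("top",b))
p=cv2.imread("pics/top_f.png");cv2.imwrite("pics/tin.png",cv2.resize(p[230:300,400:475],None,fx=8,fy=8,interpolation=0))
h=hsv(p[:,:,::-1].copy());m=(h[...,0]>98)&(h[...,0]<118)&(h[...,1]>120)
m[:, :400]=0;m[:,475:]=0;m[:225]=0;m[310:]=0
m=blob(m);c=max(cv2.findContours(m.astype(np.uint8),0,1)[0],key=cv2.contourArea);e=cv2.fitEllipse(cv2.convexHull(c));print(e,cv2.boundingRect(c))
for z in(.08,.075): print(plane("top",[e[0]],z), "diam",np.linalg.norm(plane("top",[[e[0][0]-e[1][0]/2,e[0][1]]],z)-plane("top",[[e[0][0]+e[1][0]/2,e[0][1]]],z)))
E
```

```text
1.6 [[305.9696536  325.12846557]] [[576.21307743 261.62657483]]
1.7 [[305.31729467 340.99792325]] [[586.22951451 263.75395842]]
1.75 [[304.98917593 349.35459146]] [[590.64532323 264.75815951]]
((435.8616943359375, 263.9318542480469), (47.20960998535156, 55.18759536743164), 93.51422882080078) (409, 241, 54, 47)
[[ 0.53285317 -0.17162458  0.08      ]] diam 0.09288937128059667
[[ 0.53281935 -0.17295513  0.075     ]] diam 0.09338869632979548
```

View pics/tin.png

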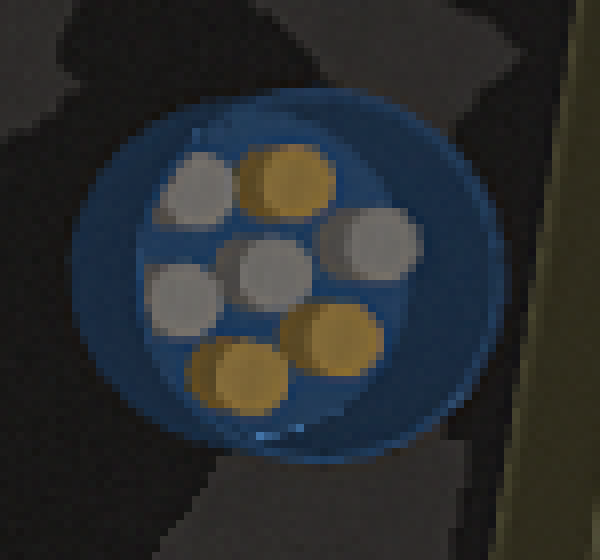

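```bash
python3 - <<'E'
from h import *
P=plane("top",[[439.3,263.9]],.08);print("mouth",P,"diam",np.linalg.norm(plane("top",[[439.3,263.9-23.4]],.08)-plane("top",[[439.3,263.9+23.4]],.08)))
delta([.5845,.2525,.2955],down(81.3))
E
```

```text
mouth [[ 0.53296828 -0.1783915   0.08      ]] diam 0.09090996868360847
d cm [ 4.49 61.76  1.95] rot [-0.0062  0.009   0.0007]
```

Request:
{"method": "servo_tool", "body": {"increments": "0 0 0 4.5 61.8 0 4.5;0 0 0 4.5 61.8 0 4.5;0 0 0 4.5 61.8 0 4.5;0 0 0 4.5 61.8 0 4.5;0 0 0 4.5 61.8 0 4.5;0 0 0 4.5 61.8 0 4.5;0 0 0 4.5 61.8 0 4.5;0 0 0 4.5 61.8 0 4.5;0 0 0 4.5 61.8 0 4.5;0 0 0 4.5 61.8 0 4.5"}}

```text
time: 8.6
eef_pos: [0.5662, 0.0542, 0.3119]
tcp_rot: [0.076, 0.997, 0.0, -0.0]
contact_force: [0.5, 0.2, 1.2]
opening: 0.525
```

```bash
python3 - <<'E'
from h import *
st();delta([.5845,.2525,.08],down(81.3))
p,d=shot("top","g");cv2.imwrite("pics/tin2.png",cv2.resize(p[230:300,400:475,::-1],None,fx=8,fy=8,interpolation=0))
E
```

```text
t 8.6 p [0.5662 0.0542 0.3119] q [ 7.570e-02  9.971e-01  0.000e+00 -1.000e-04] F [0.5 0.2 1.2] T [ 0.02 -0.01  0.03] op 44.8 J [-0.08 -0.01  1.72 -0.    1.43 -1.5 ]
d cm [ 1.18 19.88 23.19] rot [-0.     -0.0003  0.0003]
```

View pics/tin2.png

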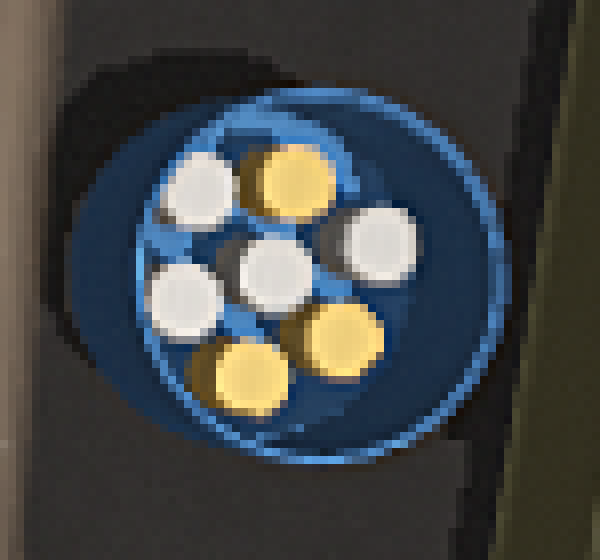

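With the shadow gone, the rim circle spans crop x 135–510 and y 87–465, so its centre is at pixel (439.8,264.0). On to the knob.

Request:
{"method": "servo_tool", "body": {"increments": "0 0 0 1.2 19.9 6 4.5;0 0 0 1.2 19.9 6 4.5;0 0 0 1.2 19.9 6 4.5;0 0 0 1.2 19.9 10 4.5;0 0 0 1.2 19.9 14 4.5;0 0 0 1.2 19.9 18 4.5;0 0 0 1.2 19.9 20 4.5;0 0 0 1.2 19.9 20 4.5;0 0 0 1.2 19.9 20 4.5"}}

```text
time: 9.4
eef_pos: [0.5796, 0.2501, 0.1039]
tcp_rot: [0.075, 0.997, -0.002, -0.007]
contact_force: [-1.6, -0.4, -1.2]
opening: 0.527
```

```bash
python3 - <<'E'
from h import *
st();delta([.5845,.2525,.015],down(81.3))
print(plane("top",[[439.8,264.]],.08))
p,d=shot("side","h");cv2.imwrite("pics/h2.png",cv2.resize(p[150:260,240:360,::-1],None,fx=5,fy=5))
E
```

```text
t 9.4 p [0.5796 0.2501 0.1039] q [ 0.0749  0.9972 -0.0022 -0.0069] F [-1.6 -0.4 -1.2] T [-0.02  0.02 -0.  ] op 45.0 J [ 0.25  0.3   1.76  0.    1.09 -1.17]
d cm [-0.57  0.35  8.89] rot [-0.0055 -0.0134  0.0018]
[[ 0.53278177 -0.17937582  0.08      ]]
```

View pics/h2.png

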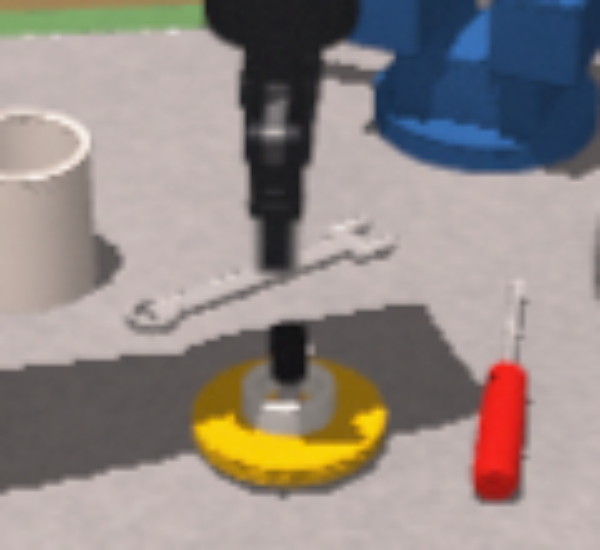

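Request:
{"method": "servo_tool", "body": {"increments": "0 0 0 0 0 2 4.5;0 0 0 0 0 3 4.5;0 0 0 0 0 3 4.5;0 0 0 0 0 3 4.5"}}

```text
time: 9.78
eef_pos: [0.5855, 0.2501, 0.0834]
tcp_rot: [0.076, 0.997, 0.0, 0.0]
contact_force: [-0.1, -0.4, 0.6]
opening: 0.522
```

```bash
python3 - <<'E'
from h import *
st();delta([.5845,.2525,.015],down(81.3))
p,d=shot("side","i");cv2.imwrite("pics/i2.png",cv2.resize(p[150:260,240:360,::-1],None,fx=5,fy=5))
E
```

```text
t 9.78 p [0.5855 0.2501 0.0834] q [7.610e-02 9.971e-01 1.000e-04 5.000e-04] F [-0.1 -0.4  0.6] T [-0.02  0.    0.03] op 44.6 J [ 0.24  0.33  1.77 -0.    1.04 -1.17]
d cm [0.14 0.22 6.84] rot [ 0.0004  0.0009 -0.0005]
```

View pics/i2.png

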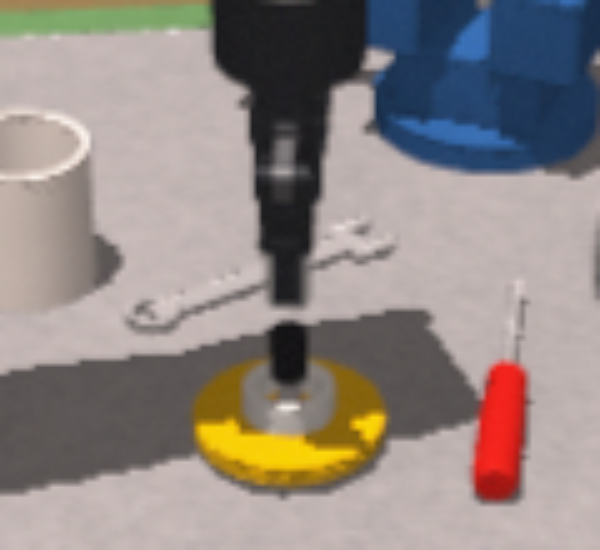

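```bash
python3 - <<'E'
from h import *
c,d=ray("side",[[240+288/5-.5,150+303/5-.5]])
for y in(.213,.228):print(c+d[0]*((y-c[1])/d[0][1]))
E
```

```text
[0.57990221 0.213      0.11610833]
[0.58132196 0.228      0.10620565]
```

Request:
{"method": "servo_tool", "body": {"increments": "0 0 0 0.1 0.2 2 4.5;0 0 0 0.1 0.2 4 4.5;0 0 0 0.1 0.2 6 4.5;0 0 0 0.1 0.2 6.8 4.5;0 0 0 0.1 0.2 6.8 4.5;0 0 0 0.1 0.2 6.8 4.5"}}

```text
time: 10.33
eef_pos: [0.5857, 0.2528, 0.0161]
tcp_rot: [0.076, 0.997, 0.0, 0.001]
contact_force: [0.0, -0.3, -0.2]
opening: 0.525
```

```bash
python3 - <<'E'
from h import *
st();delta([.5845,.2525,.015],down(81.3))
p,d=shot("side","j");cv2.imwrite("pics/j2.png",cv2.resize(p[150:260,240:360,::-1],None,fx=5,fy=5))
E
```

```text
t 10.33 p [0.5857 0.2528 0.0161] q [7.590e-02 9.971e-01 4.000e-04 1.300e-03] F [ 0.  -0.3 -0.2] T [ 0.01 -0.05  0.02] op 44.9 J [ 0.25  0.42  1.79 -0.    0.93 -1.17]
d cm [ 0.11 -0.05  0.11] rot [ 0.001   0.0025 -0.0001]
```

View pics/j2.png

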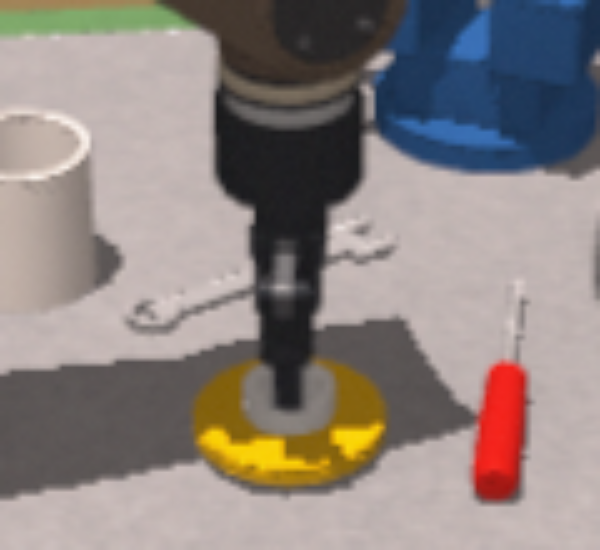

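The near finger's tip lies at crop (288,405), beside the knob and just above the collar. Closing.

Request:
{"method": "servo_tool", "body": {"increments": "0 0 0 0.1 0 0 1.2;0 0 0 0.1 0 0 1.2;0 0 0 0.1 0 0 1.2;0 0 0 0.1 0 0 1.2;0 0 0 0.1 0 0 1.2;0 0 0 0.1 0 0 1.2;0 0 0 0.1 0 0 1.2", "grip_force": 50}}

```text
time: 10.97
eef_pos: [0.5856, 0.2535, 0.0172]
tcp_rot: [0.076, 0.997, 0.001, 0.003]
contact_force: [-0.7, 2.3, 6.3]
opening: 0.222
```

Request:
{"method": "servo_tool", "body": {"increments": "0 0 0 0 0 -0.5 1.2;0 0 0 0 0 -1 1.2;0 0 0 0 0 -2 1.2;0 0 0 0 0 -3 1.2;0 0 0 0 0 -3 1.2"}}

```text
time: 11.38
eef_pos: [0.5849, 0.2531, 0.0471]
tcp_rot: [0.076, 0.997, 0.001, 0.002]
contact_force: [1.2, -0.2, -2.2]
opening: 0.217
```

```bash
python3 - <<'E'
from h import *
st()
p,d=shot("side","k");cv2.imwrite("pics/k2.png",cv2.resize(p[150:260,240:360,::-1],None,fx=5,fy=5))
E
```

```text
t 11.38 p [0.5849 0.2531 0.0471] q [7.580e-02 9.971e-01 7.000e-04 2.000e-03] F [ 1.2 -0.2 -2.2] T [ 0.   -0.05  0.  ] op 18.6 J [ 0.25  0.38  1.78 -0.    0.98 -1.17]
```

View pics/k2.png

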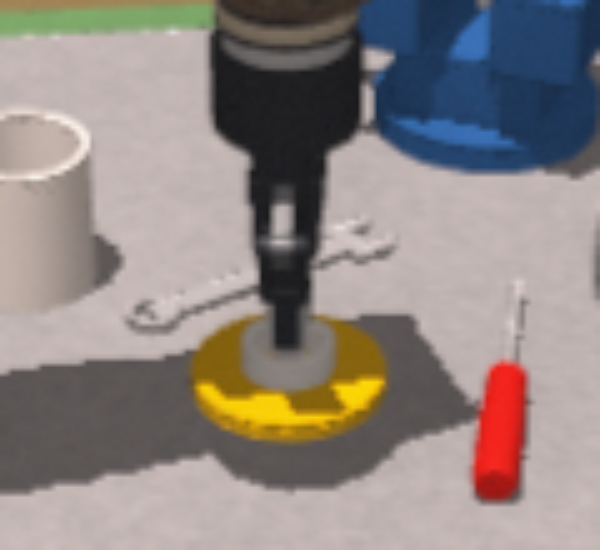

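The pair hangs together from the knob, and the −2.2 N reading fits both lids. Carrying it to the tin.

Request:
{"method": "servo_tool", "body": {"increments": "0 0 0 0 0 -4 1.2;0 0 0 0 0 -8 1.2;0 0 0 0 0 -12 1.2;0 0 0 0 0 -13 1.2;0 0 0 0 0 -13 1.2"}}

```text
time: 11.85
eef_pos: [0.5862, 0.2535, 0.1798]
tcp_rot: [0.076, 0.997, 0.002, 0.005]
contact_force: [0.3, 1.8, -2.4]
opening: 0.217
```

```bash
python3 - <<'E'
from h import *
st();delta([.533,-.1785,.175],down(81.3))
E
```

```text
t 11.85 p [0.5862 0.2535 0.1798] q [0.0758 0.9971 0.0016 0.0048] F [ 0.3  1.8 -2.4] T [-0.01 -0.02 -0.03] op 18.5 J [ 0.25  0.23  1.71 -0.    1.2  -1.17]
d cm [ -1.27 -43.51   0.32] rot [0.0039 0.0093 0.0001]
```

Moving in about 18 rows at a moderate pace.

Request:
{"method": "servo_tool", "body": {"increments": "0 0 0 0 -1 0 1.2;0 0 0 -0.1 -3 0 1.2;0 0 0 -0.2 -6 0 1.2;0 0 0 -0.3 -9 0 1.2;0 0 0 -0.4 -12 0 1.2;0 0 0 -0.5 -15 0 1.2;0 0 0 -0.6 -18 0 1.2;0 0 0 -0.7 -21 0 1.2;0 0 0 -0.8 -24 0 1.2;0 0 0 -0.9 -27 0 1.2"}}

```text
time: 12.68
eef_pos: [0.5481, -0.017, 0.1697]
tcp_rot: [0.076, 0.997, 0.0, -0.004]
contact_force: [0.8, 0.8, -2.9]
opening: 0.219
```

Request:
{"method": "servo_tool", "body": {"increments": "0 0 0 -0.1 -3 0 1.2;0 0 0 -0.2 -6 0 1.2;0 0 0 -0.3 -9 0 1.2;0 0 0 -0.4 -12 0 1.2;0 0 0 -0.4 -14.5 0 1.2;0 0 0 -0.4 -16 0 1.2;0 0 0 -0.4 -16.5 0 1.2;0 0 0 -0.4 -16.5 0 1.2;0 0 0 -0.4 -16.5 0 1.2"}}

```text
time: 13.43
eef_pos: [0.529, -0.1783, 0.1719]
tcp_rot: [0.076, 0.997, 0.001, -0.002]
contact_force: [1.0, 0.9, -2.8]
opening: 0.219
```

```bash
python3 - <<'E'
from h import *
st();delta([.533,-.1785,.085],down(81.3))
shot("side","l");shot("top","l")
E
```

```text
t 13.43 p [ 0.529  -0.1783  0.1719] q [ 0.0761  0.9971  0.0012 -0.002 ] F [ 1.   0.9 -2.8] T [ 0.02  0.02 -0.01] op 18.7 J [-0.51  0.07  1.9   0.    1.18 -1.93]
d cm [-0.43  0.02  8.69] rot [ 0.0021 -0.0041 -0.0005]
```

View pics/side_l.png

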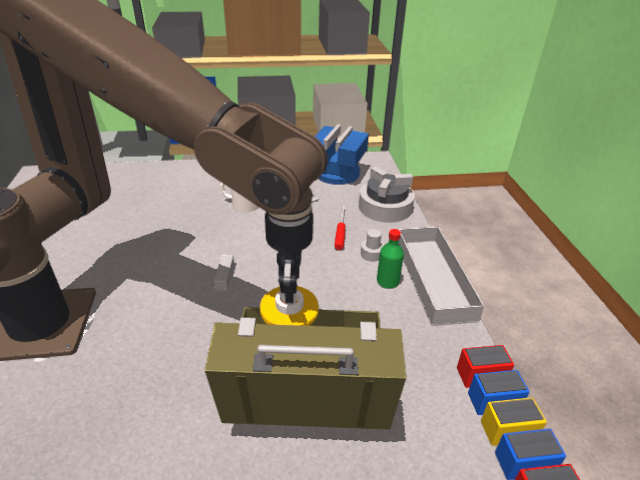

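View pics/top_l.png

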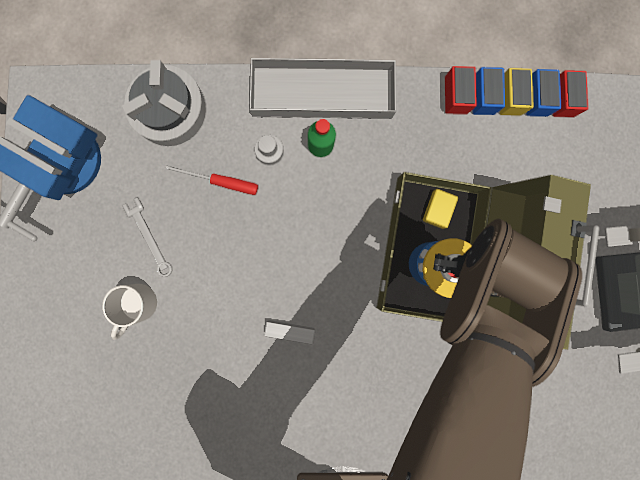

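The pair hangs level over the tin in both views. I'll correct x and lower to just above the mouth.

Request:
{"method": "servo_tool", "body": {"increments": "0 0 0 -0.4 0 1 1.2;0 0 0 -0.4 0 3 1.2;0 0 0 -0.4 0 4.5 1.2;0 0 0 -0.4 0 5.5 1.2;0 0 0 -0.4 0 5.5 1.2;0 0 0 -0.4 0 5.5 1.2"}}

```text
time: 14.03
eef_pos: [0.5342, -0.1791, 0.1185]
tcp_rot: [0.075, 0.997, 0.0, -0.001]
contact_force: [0.6, -1.3, -2.2]
opening: 0.217
```

```bash
python3 - <<'E'
from h import *
st();delta([.533,-.1785,.085],down(81.3))
p,d=shot("top","m");cv2.imwrite("pics/m2.png",cv2.resize(p[220:310,390:490,::-1],None,fx=6,fy=6,interpolation=0))
E
```

```text
t 14.03 p [ 0.5342 -0.1791  0.1185] q [ 7.540e-02  9.972e-01  4.000e-04 -7.000e-04] F [ 0.6 -1.3 -2.2] T [-0.04 -0.01 -0.01] op 18.5 J [-0.5   0.14  1.93  0.    1.08 -1.92]
d cm [0.12 0.04 3.35] rot [ 0.0006 -0.0015  0.0009]
```

View pics/m2.png

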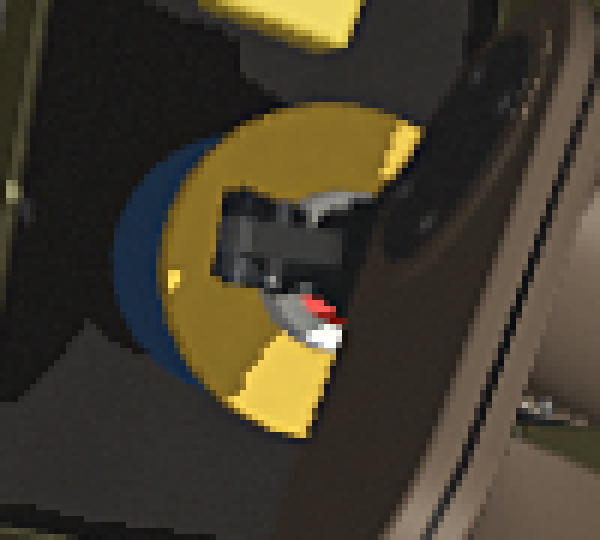

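```bash
python3 - <<'E'
from h import *
print(plane("top",[[444.1,264.4]],.121), plane("top",[[439.8,264.]],.08))
E
```

```text
[[ 0.53238225 -0.17622208  0.121     ]] [[ 0.53278177 -0.17937582  0.08      ]]
```

Request:
{"method": "servo_tool", "body": {"increments": "0 0 0 0.1 0 0.6 1.2;0 0 0 0.1 0 1.2 1.2;0 0 0 0.1 0 1.8 1.2;0 0 0 0.1 0 2.3 1.2;0 0 0 0.1 0 2.3 1.2"}}

```text
time: 14.5
eef_pos: [0.5324, -0.1792, 0.0946]
tcp_rot: [0.076, 0.997, 0.001, -0.001]
contact_force: [-1.0, -0.0, -3.6]
opening: 0.219
```

```bash
python3 - <<'E'
from h import *
st();delta([.533,-.1785,.085],down(81.3))
E
```

```text
t 14.5 p [ 0.5324 -0.1792  0.0946] q [ 7.590e-02  9.971e-01  6.000e-04 -1.300e-03] F [-1.  -0.  -3.6] T [0.04 0.   0.03] op 18.7 J [-0.51  0.17  1.95  0.    1.03 -1.92]
d cm [-0.06  0.08  0.96] rot [ 0.001  -0.0027 -0.0001]
```

Request:
{"method": "servo_tool", "body": {"increments": "0 0 0 0 0 0.3 1.2;0 0 0 0 0 0.5 1.2;0 0 0 0 0 0.7 1.2;0 0 0 0 0 0.7 1.2"}}

```text
time: 14.83
eef_pos: [0.5332, -0.1796, 0.0889]
tcp_rot: [0.076, 0.997, 0.0, -0.0]
contact_force: [0.4, 0.2, -3.0]
opening: 0.215
```

Request:
{"method": "servo_tool", "body": {"increments": "0 0 0 0 0 0.2 1.2;0 0 0 0 0 0.4 1.2;0 0 0 0 0 0.4 1.2"}}

```text
time: 15.08
eef_pos: [0.5336, -0.1797, 0.0854]
tcp_rot: [0.076, 0.997, -0.0, 0.0]
contact_force: [0.1, -0.4, -2.4]
opening: 0.22
```

```bash
python3 - <<'E'
from h import *
st()
E
```

```text
t 15.08 p [ 0.5336 -0.1797  0.0854] q [ 7.580e-02  9.971e-01 -1.000e-04  2.000e-04] F [ 0.1 -0.4 -2.4] T [-0.04 -0.02 -0.05] op 18.8 J [-0.51  0.18  1.95  0.    1.01 -1.92]
```

Request:
{"method": "servo_tool", "body": {"increments": "0 0 0 0 0 0.1 1.2;0 0 0 0 0 0.2 1.2;0 0 0 0 0 0.2 1.2;0 0 0 0 0 0.2 1.2"}}

```text
time: 15.42
eef_pos: [0.5337, -0.1798, 0.0852]
tcp_rot: [0.076, 0.997, -0.0, 0.0]
contact_force: [-3.4, 1.8, 5.9]
opening: 0.22
```

Request:
{"method": "servo_tool", "body": {"increments": "0 0 0 0 0 0.1 1.2;0 0 0 0 0 0.2 1.2;0 0 0 0 0 0.2 1.2;0 0 0 0 0 0.2 1.2"}}

```text
time: 15.75
eef_pos: [0.534, -0.18, 0.0852]
tcp_rot: [0.076, 0.997, -0.0, 0.0]
contact_force: [-7.6, 3.0, 14.3]
opening: 0.218
```

```bash
python3 - <<'E'
from h import *
st()
E
```

```text
t 15.75 p [ 0.534  -0.18    0.0852] q [ 7.560e-02  9.971e-01 -2.000e-04  1.000e-04] F [-7.6  3.  14.3] T [ 0.51  1.13 -0.01] op 18.6 J [-0.5   0.18  1.95 -0.    1.01 -1.92]
```

It stops hard at 0.0852, exactly the predicted seat height, so the lid is home. I'll relieve the push, open and rise.

Request:
{"method": "servo_tool", "body": {"increments": "0 0 0 0 0 -0.4 1.2;0 0 0 0 0 -0.4 1.2;0 0 0 0 0 -0.4 4;0 0 0 0 0 -0.4 4;0 0 0 0 0 -0.4 4;0 0 0 0 0 -1 4;0 0 0 0 0 -2.5 4;0 0 0 0 0 -4.5 4;0 0 0 0 0 -6.5 4;0 0 0 0 0 -6.5 4"}}

```text
time: 16.58
eef_pos: [0.5362, -0.1812, 0.1515]
tcp_rot: [0.076, 0.997, -0.002, 0.004]
contact_force: [1.5, 0.9, 0.9]
opening: 0.466
```

```bash
python3 - <<'E'
from h import *
st()
p,d=shot("top","n");cv2.imwrite("pics/n2.png",cv2.resize(p[220:310,390:490,::-1],None,fx=6,fy=6,interpolation=0))
p,d=shot("side","n");cv2.imwrite("pics/n3.png",cv2.resize(p[220:380,200:400,::-1],None,fx=4,fy=3.75,interpolation=0))
E
```

```text
t 16.58 p [ 0.5362 -0.1812  0.1515] q [ 0.0758  0.9971 -0.0018  0.0041] F [1.5 0.9 0.9] T [-0.04 -0.01  0.05] op 39.8 J [-0.51  0.1   1.91  0.    1.13 -1.92]
```

View pics/n2.png

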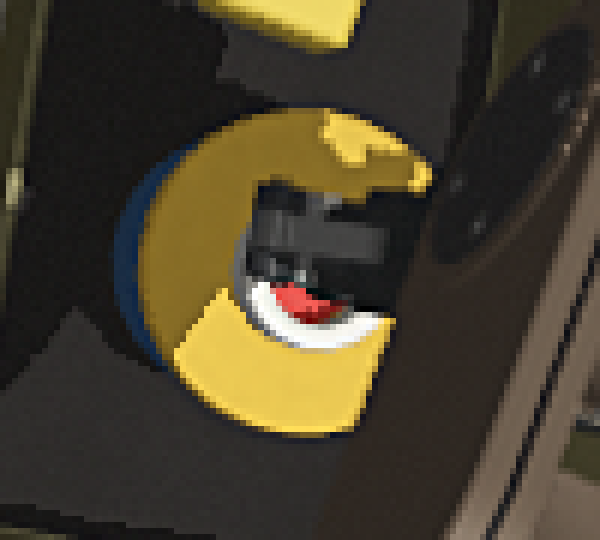

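View pics/n3.png

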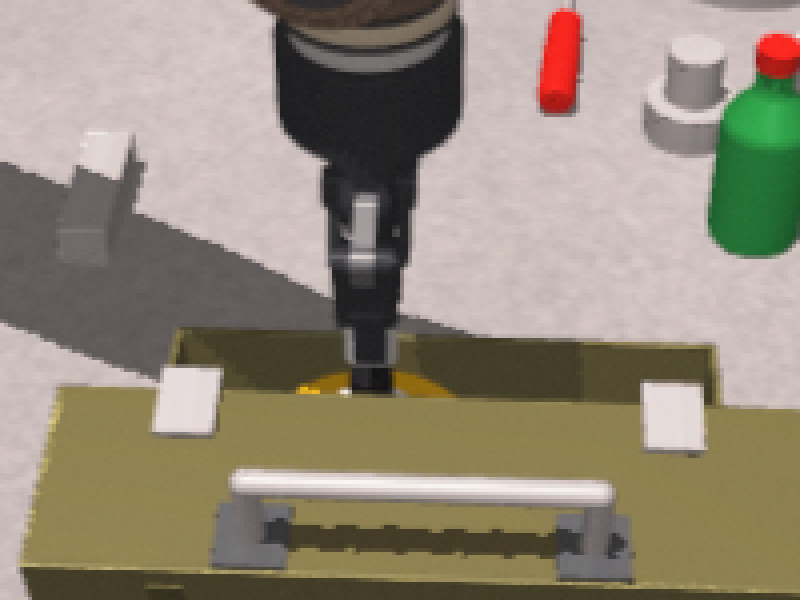

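The knob is released and the pair is on the tin, partly hidden. I'll back off for a clear look.

Request:
{"method": "servo_tool", "body": {"increments": "0 0 0 0 0 -3 6.4;0 0 0 0 3 -4 6.4;0 0 0 0 7 -4 6.4;0 0 0 0 11 -4 6.4;0 0 0 0 15 -4 6.4;0 0 0 0 19 -4 6.4;0 0 0 0 22 -4 6.4;0 0 0 0 24 -4 6.4;0 0 0 0 24 -4 6.4;0 0 0 0 24 -4 6.4"}}

```text
time: 17.52
eef_pos: [0.5687, 0.0584, 0.1845]
tcp_rot: [0.075, 0.997, -0.0, -0.001]
contact_force: [-0.9, -0.4, -0.1]
opening: 0.746
```

```bash
python3 - <<'E'
from h import *
st()
p,d=shot("top","o");cv2.imwrite("pics/o2.png",cv2.resize(p[220:310,390:490,::-1],None,fx=6,fy=6,interpolation=0))
E
```

```text
t 17.52 p [0.5687 0.0584 0.1845] q [ 7.460e-02  9.972e-01 -2.000e-04 -1.500e-03] F [-0.9 -0.4 -0.1] T [-0.02 -0.01  0.04] op 63.7 J [-0.07  0.08  1.86 -0.    1.2  -1.5 ]
```

View pics/o2.png

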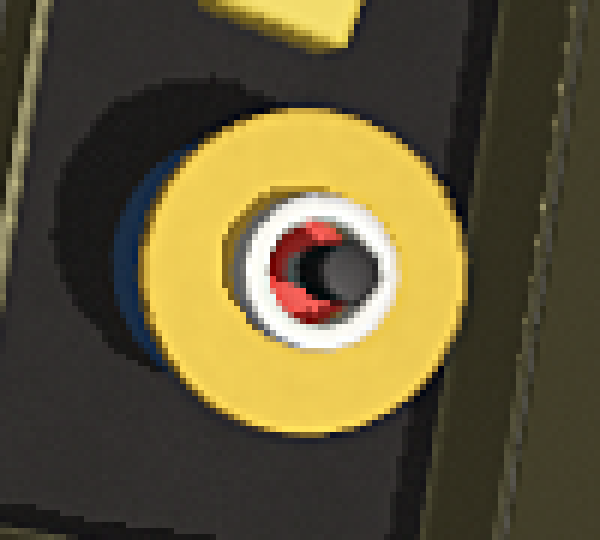

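```bash
python3 - <<'E'
from h import *
print(plane("top",[[440.2,264.8]],.088),plane("top",[[443.1,264.8]],.106),plane("top",[[447.8,264.8]],.14))
d=ctrl.read_camera("top")[1]
for u,v in((425,250),(440,242),(455,285),(425,280),(462,265),(447,265)):
    c,r=ray("top",[[u,v]]);print((c+r[0]*d[v,u]).round(4))
E
```

```text
[[ 0.53130222 -0.17795922  0.088     ]] [[ 0.53149806 -0.17855789  0.106     ]] [[ 0.5318517  -0.17766149  0.14      ]]
[ 0.5596 -0.1485  0.0872]
[ 0.5753 -0.1779  0.0871]
[ 0.4925 -0.2077  0.0851]
[ 0.5018 -0.1488  0.0862]
[ 0.5312 -0.2209  0.0874]
[ 0.5315 -0.1769  0.1374]
```

The pair is seated: lid top is level at z 0.085–0.087 (expected 0.088), and lid, collar and knob centres agree within about 1 mm at (0.5315,−0.178). Next, the collar.

```bash
python3 - <<'E'
from h import *
delta([.533,-.1795,.13],down(81.3))
E
```

```text
d cm [ -0.03 -23.9    5.53] rot [-0.0006 -0.0019 -0.0004]
```

Request:
{"method": "servo_tool", "body": {"increments": "0 0 0 0 -3 0 6.4;0 0 0 0 -7 0 6.4;0 0 0 0 -11 0 6.4;0 0 0 0 -15 0 6.4;0 0 0 0 -19 0 6.4;0 0 0 0 -22 0 6.4;0 0 0 0 -23.9 1 6.4;0 0 0 0 -23.9 3 6.4;0 0 0 0 -23.9 5.5 6.4;0 0 0 0 -23.9 5.5 6.4"}}

```text
time: 18.45
eef_pos: [0.5293, -0.1791, 0.1257]
tcp_rot: [0.078, 0.997, 0.002, -0.005]
contact_force: [-1.2, 0.5, -1.6]
opening: 0.749
```

Request:
{"method": "servo_tool", "body": {"increments": "0 0 0 0 0 0 6.4;0 0 0 0 0 0 6.4;0 0 0 0 0 0 6.4"}}

```text
time: 18.7
eef_pos: [0.5344, -0.1794, 0.1332]
tcp_rot: [0.076, 0.997, -0.001, 0.001]
contact_force: [-0.2, -0.8, 0.3]
opening: 0.746
```

```bash
python3 - <<'E'
from h import *
st();delta([.533,-.1795,.060],down(81.3))
p,d=shot("top","q");cv2.imwrite("pics/q2.png",cv2.resize(p[220:310,390:490,::-1],None,fx=6,fy=6,interpolation=0))
E
```

```text
t 18.7 p [ 0.5344 -0.1794  0.1332] q [ 7.590e-02  9.971e-01 -7.000e-04  1.400e-03] F [-0.2 -0.8  0.3] T [-0.02 -0.   -0.  ] op 63.7 J [-0.5   0.12  1.92 -0.    1.1  -1.92]
d cm [ 0.16 -0.02  7.32] rot [-0.0011  0.0028 -0.0001]
```

View pics/q2.png

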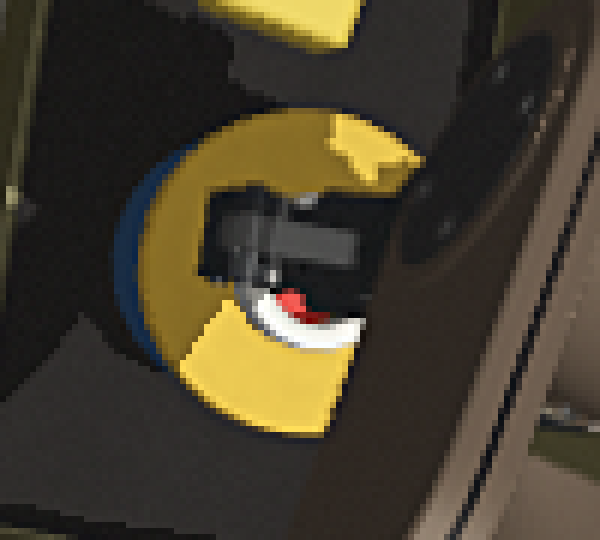

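Request:
{"method": "servo_tool", "body": {"increments": "0 0 0 0.1 0 1.5 6.4;0 0 0 0.1 0 3 6.4;0 0 0 0.1 0 4.5 6.4;0 0 0 0.1 0 5.5 6.4;0 0 0 0.1 0 5.8 6.4;0 0 0 0.1 0 5.8 6.4;0 0 0 0.1 0 5.8 6.4"}}

```text
time: 19.33
eef_pos: [0.5332, -0.1788, 0.0742]
tcp_rot: [0.076, 0.997, -0.0, 0.001]
contact_force: [-0.9, 0.1, -0.2]
opening: 0.751
```

```bash
python3 - <<'E'
from h import *
st();delta([.533,-.1795,.060],down(81.3))
p,d=shot("top","r");cv2.imwrite("pics/r2.png",cv2.resize(p[220:310,390:490,::-1],None,fx=6,fy=6,interpolation=0))
E
```

```text
t 19.33 p [ 0.5332 -0.1788  0.0742] q [ 7.570e-02  9.971e-01 -3.000e-04  6.000e-04] F [-0.9  0.1 -0.2] T [-0.    0.   -0.03] op 64.2 J [-0.5   0.19  1.96 -0.    0.99 -1.92]
d cm [ 0.01 -0.08  1.42] rot [-0.0005  0.0013  0.0003]
```

View pics/r2.png

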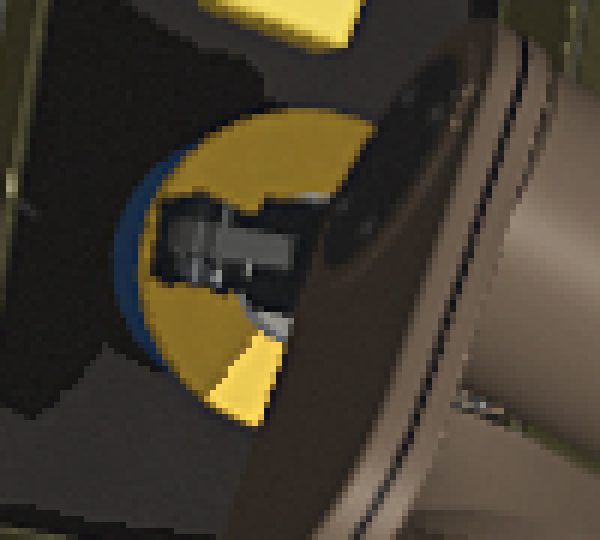

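Request:
{"method": "servo_tool", "body": {"increments": "0 0 0 0 -0.1 0.5 6;0 0 0 0 -0.1 1 6;0 0 0 0 -0.1 1.3 6;0 0 0 0 -0.1 1.3 6;0 0 0 0 -0.1 1.3 6"}}

```text
time: 19.8
eef_pos: [0.5327, -0.1798, 0.0618]
tcp_rot: [0.076, 0.997, -0.0, -0.0]
contact_force: [-3.1, 1.6, 9.2]
opening: 0.699
```

```bash
python3 - <<'E'
from h import *
st();delta([.533,-.1795,.060],down(81.3))
E
```

```text
t 19.8 p [ 0.5327 -0.1798  0.0618] q [ 7.580e-02  9.971e-01 -1.000e-04 -0.000e+00] F [-3.1  1.6  9.2] T [0.25 0.52 0.01] op 59.7 J [-0.51  0.21  1.96 -0.    0.97 -1.92]
d cm [-0.02  0.04  0.18] rot [-0.0002 -0.      0.    ]
```

Light contact (9 N) as the tips reach the lid's flat top. I'll back off 4 mm and close gently on the collar.

Request:
{"method": "servo_tool", "body": {"increments": "0 0 0 0 0 -0.6 6;0 0 0 0 0 -0.6 6;0 0 0 0 0 -0.6 5.4;0 0 0 0 0 -0.6 5.4;0 0 0 0 0 -0.6 5.4", "grip_force": 25}}

```text
time: 20.22
eef_pos: [0.5321, -0.1794, 0.0658]
tcp_rot: [0.076, 0.997, 0.0, -0.0]
contact_force: [-0.3, 0.2, -0.1]
opening: 0.629
```

```bash
python3 - <<'E'
from h import *
st()
p,d=shot("top","s");cv2.imwrite("pics/s2.png",cv2.resize(p[220:310,390:490,::-1],None,fx=6,fy=6,interpolation=0))
p,d=shot("side","s");cv2.imwrite("pics/s3.png",cv2.resize(p[250:350,240:360,::-1],None,fx=6,fy=6,interpolation=0))
E
```

```text
t 20.22 p [ 0.5321 -0.1794  0.0658] q [ 7.580e-02  9.971e-01  2.000e-04 -4.000e-04] F [-0.3  0.2 -0.1] T [-0.01  0.01 -0.01] op 53.7 J [-0.51  0.2   1.96  0.    0.98 -1.92]
```

View pics/s2.png

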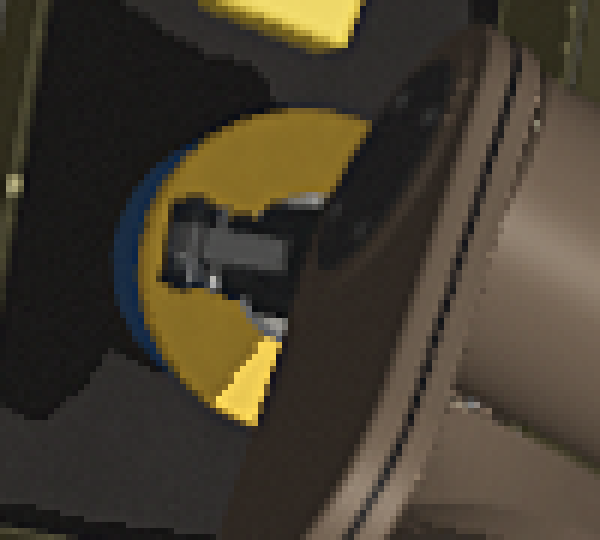

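View pics/s3.png

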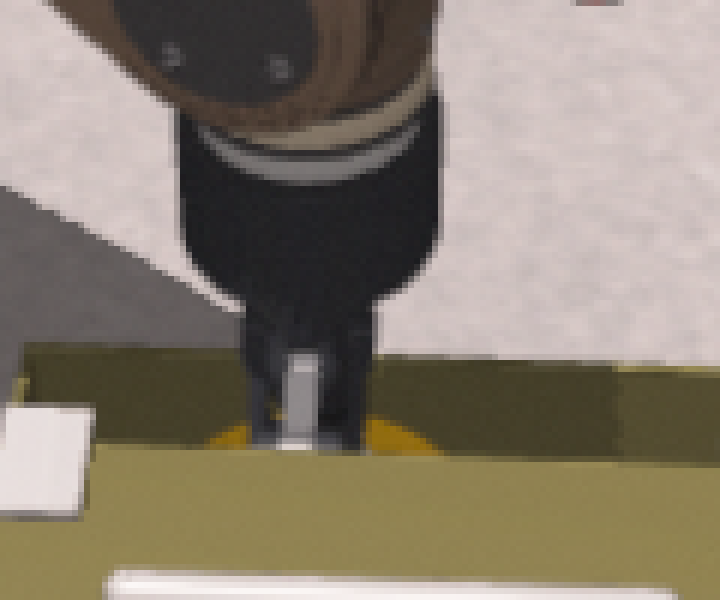

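No force and the lids are unmoved. Closing on the collar.

Request:
{"method": "servo_tool", "body": {"increments": "0 0 0 0 0 0 5;0 0 0 0 0 0 5;0 0 0 0 0 0 4.6;0 0 0 0 0 0 4.4;0 0 0 0 0 0 4.4;0 0 0 0 0 0 4.4", "grip_force": 25}}

```text
time: 20.82
eef_pos: [0.5324, -0.1795, 0.0663]
tcp_rot: [0.076, 0.997, -0.0, 0.0]
contact_force: [0.2, -0.8, -0.4]
opening: 0.572
```

```bash
python3 - <<'E'
from h import *
st()
E
```

```text
t 20.82 p [ 0.5324 -0.1795  0.0663] q [ 0.0758  0.9971 -0.      0.    ] F [ 0.2 -0.8 -0.4] T [ 0.   -0.03  0.01] op 48.9 J [-0.51  0.2   1.96 -0.    0.98 -1.92]
```

Gripped at 49 mm, the collar's 50 mm. Lifting straight up, slowly at first.

Request:
{"method": "servo_tool", "body": {"increments": "0 0 0 0 0 0 4.4;0 0 0 0 0 -0.2 4.4;0 0 0 0 0 -0.5 4.4;0 0 0 0 0 -0.9 4.4;0 0 0 0 0 -1.4 4.4;0 0 0 0 0 -1.9 4.4;0 0 0 0 0 -2.4 4.4;0 0 0 0 0 -3 4.4;0 0 0 0 0 -3.6 4.4;0 0 0 0 0 -3.6 4.4", "grip_force": 40}}

```text
time: 21.65
eef_pos: [0.5334, -0.1801, 0.1043]
tcp_rot: [0.076, 0.997, -0.001, 0.001]
contact_force: [1.1, -0.5, -1.0]
opening: 0.565
```

```bash
python3 - <<'E'
from h import *
st();delta([.532,-.1795,.216],down(81.3))
p,d=shot("top","t");cv2.imwrite("pics/t2.png",cv2.resize(p[200:320,380:510,::-1],None,fx=5,fy=5,interpolation=0))
p,d=shot("side","t");cv2.imwrite("pics/t3.png",cv2.resize(p[250:350,240:360,::-1],None,fx=6,fy=6,interpolation=0))
E
```

```text
t 21.65 p [ 0.5334 -0.1801  0.1043] q [ 7.580e-02  9.971e-01 -7.000e-04  1.500e-03] F [ 1.1 -0.5 -1. ] T [ 0.01 -0.   -0.04] op 48.2 J [-0.51  0.15  1.94  0.    1.05 -1.92]
d cm [  0.11   0.03 -11.17] rot [-0.0011  0.003   0.0001]
```

View pics/t2.png

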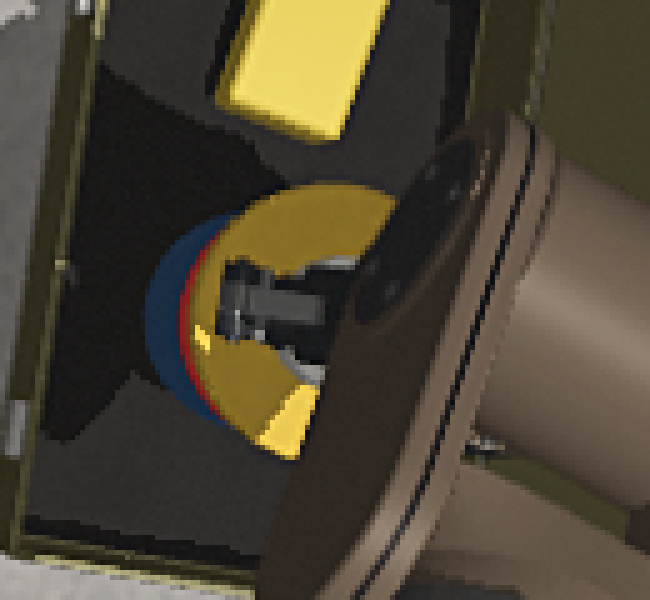

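View pics/t3.png

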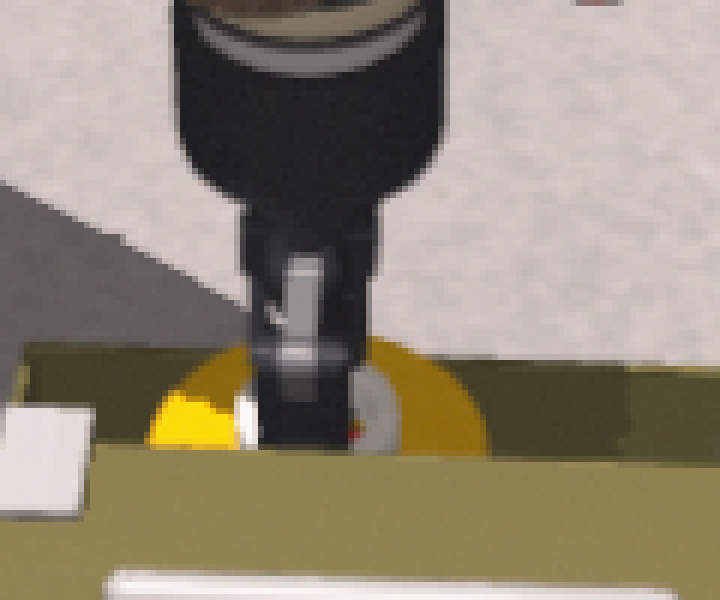

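The yellow lid comes up alone: the red rim stays on the tin and the load is about 1 N. Lifting on.

Request:
{"method": "servo_tool", "body": {"increments": "0 0 0 0 0 -1 4.4;0 0 0 0 0 -2 4.4;0 0 0 0 0 -3 4.4;0 0 0 0 0 -4 4.4;0 0 0 0 0 -5.5 4.4;0 0 0 0 0 -7 4.4;0 0 0 0 0 -8.5 4.4;0 0 0 0 0 -10 4.4;0 0 0 0 0 -11 4.4;0 0 0 0 0 -11.5 4.4"}}

```text
time: 22.58
eef_pos: [0.5333, -0.18, 0.2202]
tcp_rot: [0.076, 0.997, -0.001, 0.002]
contact_force: [0.9, 0.1, -1.3]
opening: 0.567
```

Request:
{"method": "servo_tool", "body": {"increments": "0 0 0 0 0 0 4.4;0 0 0 0 0 0 4.4;0 0 0 0 0 0 4.4;0 0 0 0 0 0 4.4;0 0 0 0 0 0 4.4;0 0 0 0 0 0 4.4"}}

```text
time: 23.08
eef_pos: [0.5321, -0.1794, 0.2165]
tcp_rot: [0.076, 0.997, 0.0, -0.001]
contact_force: [0.3, -0.3, -1.0]
opening: 0.566
```

```bash
python3 - <<'E'
from h import *
st()
p,d=shot("top","u");cv2.imwrite("pics/u2.png",cv2.resize(p[200:320,380:510,::-1],None,fx=5,fy=5,interpolation=0))
p,d=shot("side","u");cv2.imwrite("pics/u3.png",cv2.resize(p[200:400,180:430,::-1],None,fx=3.2,fy=3,interpolation=0))
E
```

```text
t 23.08 p [ 0.5321 -0.1794  0.2165] q [ 7.580e-02  9.971e-01  3.000e-04 -6.000e-04] F [ 0.3 -0.3 -1. ] T [-0.03 -0.02  0.06] op 48.3 J [-0.51  0.03  1.85 -0.    1.26 -1.92]
```

View pics/u2.png

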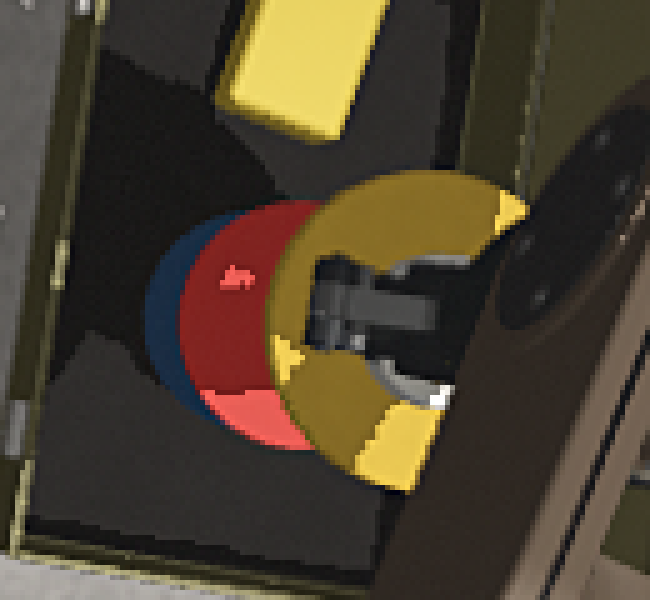

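View pics/u3.png

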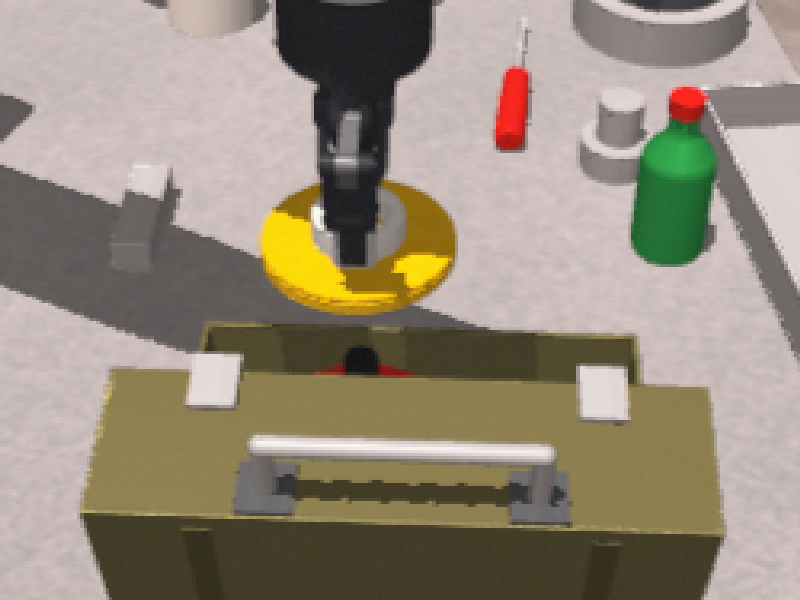

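The lid hangs well clear, and the red inner lid and black knob stay put. One last check of levelness and clearance.

```bash
python3 - <<'E'
from h import *
p,d=ctrl.read_camera("top");h=hsv(p)
v,u=np.nonzero(np.ones_like(d));c,r=ray("top",np.c_[u,v]);P=(c+r*d.reshape(-1,1)).reshape(480,640,3)
box=np.zeros(d.shape,bool);box[225:305,400:500]=1
for n,m,zr in(("yellow",(h[...,0]>18)&(h[...,0]<32)&(h[...,1]>150),(.2,.27)),("red",((h[...,0]<6)|(h[...,0]>174))&(h[...,1]>120),(.06,.11))):
    k=cv2.erode((m&box&(P[...,2]>zr[0])&(P[...,2]<zr[1])).astype(np.uint8),np.ones((3,3)))>0
    Q=P[k];A=np.c_[Q[:,:2]-Q[:,:2].mean(0),np.ones(len(Q))];s=np.linalg.lstsq(A,Q[:,2],rcond=None)[0];print(n,len(Q),"slope",s[:2].round(3),"z",s[2].round(4))
s=st();print(s["dq"].round(3))
E
```

```text
yellow 1012 slope [ 0.    -0.002] z 0.237
red 572 slope [0.006 0.007] z 0.0826
t 23.23 p [ 0.5323 -0.1795  0.217 ] q [ 7.580e-02  9.971e-01  1.000e-04 -2.000e-04] F [ 0.3 -1.1 -1.1] T [-0.05 -0.01  0.05] op 48.0 J [-0.51  0.03  1.85  0.    1.26 -1.92]
[-0.    -0.002 -0.002  0.002  0.003 -0.001]
```

```bash
python3 -c "
from plant import ctrl
print(ctrl.sign_off())"
```

```text
the job is handed in; nothing more can be done
None
```

The job is done and handed in at about 23 s of the 72 s allowed. sign_off gives no verdict.

- **Chest lid:** I opened it by the bar and let go with it resting at its stop. In the side view the bar lies within 2 px of where it should be at 1.75 rad.
- **Lid pair:** I carried both lids by the knob and pressed them home with about 14 N. Motion stopped exactly at the predicted seat height.
- **Outer lid:** I lifted it off alone by its collar and am holding it 15 cm above its nested position. Its lower edge is about 8 cm above the knob. Its slope is 0.002 or less, and the arm is still.
- **Inner lid:** it stayed on the tin. Its top measures z = 0.083 against 0.084 nominal, with a slope under 0.01.
- **Bystanders:** nothing looked moved in the last pictures. I judged this by eye and did not measure it.

**What disagreed or went wrong:**
- **TCP height:** the reported TCP height did not match the pictures; the real fingertips stood about 44 mm higher. The first close on the bar therefore missed, with no contact, and I corrected for this from then on.
- **Touch on the outer lid:** on the way down to the collar the fingertips touched the outer lid's top with about 9 N. They hit about 6 mm sooner than I predicted. I backed off 4 mm, and the pictures showed nothing displaced.

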